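# Gauge the block bores and quarantine the reject

## Robot

A 6-joint arm with a two-finger parallel gripper is mounted at the origin on the work surface. World frame = base frame: x ahead of the robot, y to its left, z up, the work surface at z = 0. Lengths are in m, angles in rad, forces in N, time in s.
With the tool pointing down it reaches from about 0.425 to 0.95 m from the base axis. Payload 3.5 kg.
Tool frame: the origin (TCP) lies at the very end of the fingers, on their centre line; the grasp point (between the pads) lies 19 mm behind it; z points along the fingers, y is the line along which they close (so a half turn about z gives the same grasp; the last joint's range is limited). The gripper opens to 85 mm and grips with 20 to 120 N. Pads are 22 mm wide; open, the fingers measure 114 mm over their backs; the gripper's body (76 mm by 85 mm) begins 54 mm behind the grasp point. The pads swing forward as they close: fully open they stand 13 mm farther back than shut.
Start: joints at [-1.483, 0.286, 1.577, -0, 1.279, -0.15], TCP at [0.159, -0.656, 0.231] pointing down, gripper open.
Joint ranges: [-2.77, 2.77], [-0.9, 2.22], [0.21, 2.48], [-1.53, 4.67], [0.24, 2.81], [-2.84, 2.84]. Speed limits (rad/s): [2.79, 2.79, 3.14, 3.14, 3.14, 3.14].

## Interface

Orientations are given as a unit quaternion [x, y, z, w].
In Python, from bench import arm gives the robot as it stands.
- The arm moves only by the tool play_rows, never from a script. Its argument "increments" is a list of rows, each a list of 7 numbers: the finger opening in m, from 0 to 0.0854, then the shift along the tool's x, y, z in m, then the turn, a rotation vector about the tool's x, y, z in rad. In form: [[grip, dx, dy, dz, ax, ay, az], ...]. A call has 1 to 8 rows; each row is the pose to reach, as a shift and turn from the pose commanded when the call began, along the tool's axes at that moment; what a row does not reach only later rows make up. A row lasts 1/10 s, in which the tool goes at most 50 mm and 8.59 degrees, less where a joint would pass 70% of its speed; a pose out of reach is approached as far as the arm can. A call with a gripper value outside its range is refused whole. The fingers move at their own pace and stop on an object; "squeeze" is the grip in N (left out, the last holds). Time passes only in rows, so rows that repeat a pose let the fingers close. It gives the time, the measured TCP pose, the force, the opening and the grip force at its end, in the units of the state.
- arm.state(): the state, without advancing time (a new reading comes with each control period).
- arm.grab_frame(name): name is "scene" or "top" or "wrist"; returns a dict with "color" (384x512x3 uint8, blue, green, red), "z_map" (384x512 float32, m along the optical axis (not along the pixel's ray), 0 where there is no reading), "fx", "fy", "cx", "cy" (pixels), "world_from_camera" (4x4, takes a point from camera to world coordinates). Camera axes: x right, y down, z forward; pixel columns grow to the right and rows downward; lengths in m; the calibration is good to about 2 mm. A picture is of the moment at which its call begins.
- arm.finish_job(): hands the job in; it is judged then, once.
The state is a dict: "t": time; "joint_pos": joint angles; "joint_vel": joint speeds; "joint_efforts": joint torques, N m; "position": TCP position; "eef_rot": TCP orientation; "wrist_force": force on the tool from outside, world axes, zero at the start; "torque": the same for the moment, N m; "finger_gap": opening from 0.0 (shut) to 1.0 (fully open); "finger_force": force on a finger pad.
Only numpy, scipy, OpenCV 4.12 (cv2) and the standard library are available. Lean on these libraries where they do the work, as an engineer would, in place of code of your own. Each camera call takes 0.05 s, during which the arm holds its last target. There are 200 camera calls.

## Task

Take the plug gauge from its holder and try it, without forcing, in the bore of each block on the sloping rack, working from the robot's left to its right: a good bore takes at least 30 mm of the pin, while in the one bad block the pin is stopped about half as deep and should be felt to press on the step. Then stand the gauge back in its holder, set the bad block bore-up on the bay's apron and slide it fully home into the bay so that its own edge lifts the drop catch and the catch falls shut behind it. Leave the two good blocks in their nests and do not disturb anything else on the bench.

Things in the scene. Friction and masses are not known exactly. Their poses are not given: they have to be found in the camera images.
- gauge: steel plug gauge, 126 long, 0.26 kg, upright in its holder. Origin at the centre of the pin's tip, z up along the gauge towards the handle. Pin: diameter 20, z 0 to 50, tip chamfered 3 x 4. Flange: diameter 38, z 50 to 56. Handle to grip: square 24 x 24, sides square to the gauge's x and y, z 56 to 126
- holder: fixed grey block 80 x 60 x 58 high with a 26 mm hole, 54 deep, in the middle of its top; origin at the centre of its underside. The gauge stands in it with its flange on the top and its tip 50 below the mouth
- holder_mouth (a point): centre of the mouth of the holder's hole, 58 above the table
- rack: fixed rack 290 wide (y), about 80 high; its flat face slopes 30 degrees, facing the robot and rising towards the rack's +x. Origin on the table below the middle nest, x away from the robot, y along the row. Three nests 92 apart along y. The bores of the blocks in it lean 30 degrees from vertical, mouths leaning to the rack's -x
- nest_left (a point): centre of the robot's left-hand (+y) nest, on the sloping face 48 above the table: where a block's origin lies when it sits there. Ribs 8 high and 4 thick stand beside the block (31.5 from the middle), a lip 12 high at the low end
- nest_middle (a point): centre of the middle nest, on the sloping face 48 above the table: where a block's origin lies when it sits there. Ribs 8 high and 4 thick stand beside the block (31.5 from the middle), a lip 12 high at the low end
- nest_right (a point): centre of the robot's right-hand (-y) nest, on the sloping face 48 above the table: where a block's origin lies when it sits there. Ribs 8 high and 4 thick stand beside the block (31.5 from the middle), a lip 12 high at the low end
- block_a: aluminium block, 75 long (x) x 58 wide (y) x 45 high (z), 0.3 to 0.6 kg, loose in a rack nest, length along the slope; origin at the centre of its underside. A 24 mm bore runs down its middle along z. The three look alike; in one of them the bore narrows 14 mm down to 12.5 mm, too small for the pin, whose tip stops there. Good bores are 24 right through.
- block_b: aluminium block, 75 long (x) x 58 wide (y) x 45 high (z), 0.3 to 0.6 kg, loose in a rack nest, length along the slope; origin at the centre of its underside. A 24 mm bore runs down its middle along z. The three look alike; in one of them the bore narrows 14 mm down to 12.5 mm, too small for the pin, whose tip stops there. Good bores are 24 right through.
- block_c: aluminium block, 75 long (x) x 58 wide (y) x 45 high (z), 0.3 to 0.6 kg, loose in a rack nest, length along the slope; origin at the centre of its underside. A 24 mm bore runs down its middle along z. The three look alike; in one of them the bore narrows 14 mm down to 12.5 mm, too small for the pin, whose tip stops there. Good bores are 24 right through.
- block_a_bore (a point): centre of the bore's mouth on block_a, 45 above its origin along its z
- block_b_bore (a point): centre of the bore's mouth on block_b, 45 above its origin along its z
- block_c_bore (a point): centre of the bore's mouth on block_c, 45 above its origin along its z
- bay: fixed quarantine bay: white floor plate, top 8 above the table, x -198 to 58, 112 wide; side walls 34 high, 65 apart inside, x -60 to 52, the mouth at the -x end flared to 85 from x -100; end stop face at x 40. Origin on the table, x inwards along the bay. A block lies in it lengthwise, bore up, either way round. Fully home: block's centre at x -1 to 2.5 (against the stop)
- bay_apron (a point): on the bay's floor, at x -150 of the bay: middle of the bare apron in front of the mouth, without walls, where a block can be set down before it is pushed in
- catch (a joint): drop catch: steel arm 10 wide over the bay's +y side (y 20 to 30), pivoted at x 35, 66 above the table, reaching to -x. 0 rad = hanging at rest, its arm's underside 58 above the table; grows when lifted. A block sliding in, its top 53 above the table, lifts it by its edge (about 0.13 rad, 1 to 2 N); once the block's rear end is inside, it drops behind it to 0
- catch_nose (a point): lowest point of the catch's nose, 43 above the table, at the bay's x -40, y 25 when at rest; its inner face is at x -38, and from the nose a 30 degree ramp rises outwards to x -68, 59 above the table
- tube_rack: bystander, loose: orange tube rack 85 x 200 x 52, with capped tubes to 103 high; origin at the centre of its underside
- wash_bottle: bystander, loose: white plastic bottle, diameter 60, 150 high; origin at the centre of its underside
- jar: bystander, loose: amber jar, diameter 58, 80 high; origin at the centre of its underside
- dishes: bystander, loose: stack of three flat round dishes, diameter 92, 44 high; origin at the centre of its underside
- tip_box: bystander, loose: grey box with clear lid, 87 x 127 x 68; origin at the centre of its underside
- spatula: bystander, loose: flat steel spatula lying down, about 190 long, 4 thick; origin at the centre of its underside

How it is judged:
On the way, in this order (a step that is already met when the one before it is completed fails the run):
1. the gauge is tried in the left-hand block: at least 25 mm deep in a good bore, or pressed on the step in the bad one (((distance between block_a and nest_left below 0.03 m and x of gauge in the frame of block_a between -0.005 and 0.005 m and y of gauge in the frame of block_a between -0.005 and 0.005 m and angle between the z axis of gauge and the z axis of block_a, either way round below 0.2 rad and z of gauge in the frame of block_a below 0.02 m) or (distance between block_b and nest_left below 0.03 m and x of gauge in the frame of block_b between -0.005 and 0.005 m and y of gauge in the frame of block_b between -0.005 and 0.005 m and angle between the z axis of gauge and the z axis of block_b, either way round below 0.2 rad and z of gauge in the frame of block_b below 0.0335 m and contact force between gauge and block_b above 1.5 N) or (distance between block_c and nest_left below 0.03 m and x of gauge in the frame of block_c between -0.005 and 0.005 m and y of gauge in the frame of block_c between -0.005 and 0.005 m and angle between the z axis of gauge and the z axis of block_c, either way round below 0.2 rad and z of gauge in the frame of block_c below 0.02 m))), for 0.05 s.
2. the gauge is tried in the middle block: at least 25 mm deep in a good bore, or pressed on the step in the bad one (((distance between block_a and nest_middle below 0.03 m and x of gauge in the frame of block_a between -0.005 and 0.005 m and y of gauge in the frame of block_a between -0.005 and 0.005 m and angle between the z axis of gauge and the z axis of block_a, either way round below 0.2 rad and z of gauge in the frame of block_a below 0.02 m) or (distance between block_b and nest_middle below 0.03 m and x of gauge in the frame of block_b between -0.005 and 0.005 m and y of gauge in the frame of block_b between -0.005 and 0.005 m and angle between the z axis of gauge and the z axis of block_b, either way round below 0.2 rad and z of gauge in the frame of block_b below 0.0335 m and contact force between gauge and block_b above 1.5 N) or (distance between block_c and nest_middle below 0.03 m and x of gauge in the frame of block_c between -0.005 and 0.005 m and y of gauge in the frame of block_c between -0.005 and 0.005 m and angle between the z axis of gauge and the z axis of block_c, either way round below 0.2 rad and z of gauge in the frame of block_c below 0.02 m))), for 0.05 s.
3. the gauge is tried in the right-hand block: at least 25 mm deep in a good bore, or pressed on the step in the bad one (((distance between block_a and nest_right below 0.03 m and x of gauge in the frame of block_a between -0.005 and 0.005 m and y of gauge in the frame of block_a between -0.005 and 0.005 m and angle between the z axis of gauge and the z axis of block_a, either way round below 0.2 rad and z of gauge in the frame of block_a below 0.02 m) or (distance between block_b and nest_right below 0.03 m and x of gauge in the frame of block_b between -0.005 and 0.005 m and y of gauge in the frame of block_b between -0.005 and 0.005 m and angle between the z axis of gauge and the z axis of block_b, either way round below 0.2 rad and z of gauge in the frame of block_b below 0.0335 m and contact force between gauge and block_b above 1.5 N) or (distance between block_c and nest_right below 0.03 m and x of gauge in the frame of block_c between -0.005 and 0.005 m and y of gauge in the frame of block_c between -0.005 and 0.005 m and angle between the z axis of gauge and the z axis of block_c, either way round below 0.2 rad and z of gauge in the frame of block_c below 0.02 m))), for 0.05 s.
4. the gauge stands back in its holder, let go (horizontal distance between gauge and holder_mouth below 0.007 m and angle between gauge's own z axis and vertical below 0.08 rad and z of gauge in the frame of holder_mouth between -0.056 and -0.046 m and contact force between the fingers and gauge below 0.1 N), for 0.2 s.
5. the bad block's own edge lifts the catch, the fingers not touching the catch (value of joint catch above 0.08 rad and contact force between block_b and catch above 0.02 N and contact force between the fingers and catch below 0.1 N), for 0.05 s.
At the end, for the whole second after the job is handed in: The bad block lies level and at rest in the bay, centre within 5 mm of home, the catch down behind it (under 0.06 rad); the gauge stands upright in its holder, flange on the top within 4 mm; the good blocks lie within 20 mm of where they started; nothing is held (all of step 4 and x of block_b in the frame of bay between -0.005 and 0.007 m and y of block_b in the frame of bay between -0.008 and 0.008 m and z of block_b in the frame of bay between 0.004 and 0.013 m and angle between block_b's own z axis and vertical below 0.08 rad and value of joint catch below 0.06 rad and linear speed of block_b below 0.02 m/s and distance of each of block_a, block_c from where it was at the start of the episode below 0.02 m); the robot touches nothing.
It fails at once if a bystander is moved more than 30 mm (distance of any of tube_rack, wash_bottle, jar, dishes, tip_box, spatula from where it was at the start of the episode above 0.03 m).
It fails at once if the gauge is forced (over 60 N) on a block (contact force between gauge and block_a above 60 N or contact force between gauge and block_b above 60 N or contact force between gauge and block_c above 60 N).
It also fails if it takes over 72 s, if anything falls off the work surface, if the arm or the gripper's body presses on something with over 40 N, if the wrist force passes 120 N, or if a joint passes its speed limit or range.

## Working session

There is one attempt and no reset: what is moved stays moved. The work goes in short steps, Python scripts to look and compute and a tool call to move; the robot and the scene stay as the last step left them, time stands still between calls to the robot, and variables do not carry over. Pictures are saved under pics/ and viewed, at most 11 in all, crops included, and the job is handed in when it is done.

Besides the shell and the picture viewer there is one more tool, called after ">>>" as name([rows], argument=value, ...), one row to a line, values as JSON. play_rows: Moves the arm, as the interface text tells. Its arguments: {"type":"object","properties":{"increments":{"type":"array","items":{"type":"array","items":{"type":"number"}}},"squeeze":{"type":"number"}},"required":["increments"]}

```bash
mkdir -p pics; ls; python3 - <<'E'
from bench import arm
import cv2,numpy as np
for n in("scene","top"):
    f=arm.grab_frame(n); cv2.imwrite(f"pics/{n}0.png",f["color"]); np.savez(f"{n}0.npz",**f)
    print(n,f["fx"],f["cx"],f["cy"],np.round(f["world_from_camera"],3).tolist())
print(arm.state())
E
```

```text
pics
scene 389.51545224071873 256.04213288864906 195.402470195051 [[0.872, 0.328, -0.364, 0.936], [0.49, -0.6, 0.632, -0.656], [-0.011, -0.73, -0.684, 0.788], [0.0, 0.0, 0.0, 1.0]]
top 396.76020685298215 249.41583971922782 188.98942967648046 [[0.038, -0.973, 0.229, 0.365], [-0.999, -0.038, 0.002, -0.012], [0.007, -0.229, -0.973, 1.047], [0.0, 0.0, 0.0, 1.0]]
{'t': 0.1, 'joint_pos': array([-1.48302579e+00,  2.87112071e-01,  1.57801336e+00,  2.77699643e-06,
        1.27858495e+00, -1.49994398e-01]), 'joint_vel': array([ 3.77147465e-04, -2.54851768e-03, -3.89625210e-03, -1.46743261e-03,
        1.59131191e-03, -5.90589891e-05]), 'joint_efforts': array([ 5.14365802e-04, -4.07297230e+01, -2.93699563e+01, -1.46335028e-04,
        3.43852495e-03,  2.61592508e-07]), 'position': array([ 0.15896492, -0.65541559,  0.23007149]), 'eef_rot': array([ 9.92941289e-01,  1.18602171e-01,  3.42665486e-05, -1.05830986e-03]), 'wrist_force': array([-0.51863762,  1.2078517 , -0.23201206]), 'torque': array([-0.03486038,  0.04219416,  0.03245237]), 'finger_force': 0.0, 'finger_gap': 1.0004454681939845}
```

View pics/top0.png

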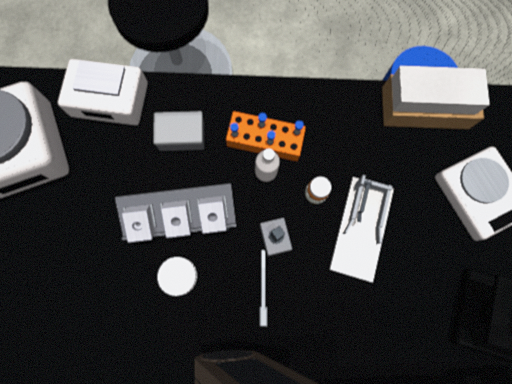

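View pics/scene0.png

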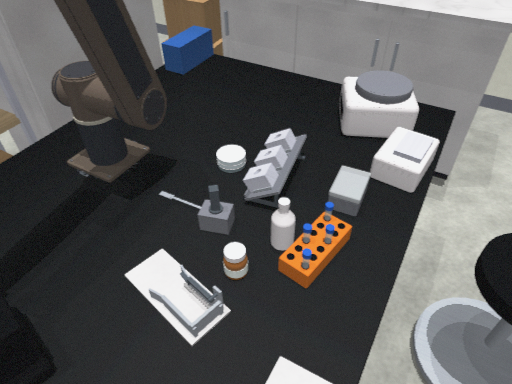

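The top view shows the blocks at about (137,225), (175,221) and (211,216), the gauge at (277,235), the bay from plate bottom (350,275) to the catch at (370,185), the dishes at (177,276) and the spatula at (264,290). The scene view agrees with this: the gauge stands in a holder turned slightly, and the catch is on the bay's far side.

```bash
cat > h.py <<'E'
import numpy as np,cv2
from scipy.spatial.transform import Rotation as R
def cloud(f):
    z=f["z_map"];v,u=np.indices(z.shape);T=f["world_from_camera"]
    c=np.stack([(u-f["cx"])/f["fx"]*z,(v-f["cy"])/f["fy"]*z,z],-1)
    P=c@T[:3,:3].T+T[:3,3]; P[z==0]=np.nan; return P
def ray(f,u,v,h):
    T=f["world_from_camera"];d=T[:3,:3]@np.array([(u-f["cx"])/f["fx"],(v-f["cy"])/f["fy"],1.]);o=T[:3,3]
    return o+d*(h-o[2])/d[2]
E
python3 - <<'E'
from h import *
f=dict(np.load("top0.npz"));P=cloud(f);g=f["color"].astype(int)
def box(u0,u1,v0,v1):return (slice(v0,v1),slice(u0,u1))
# table check
print("table z",np.nanmedian(P[330:340,100:180,2]))
def rect(m,name):
    q=(P[m][:,:2]*1000).astype(np.float32); r=cv2.minAreaRect(q);print(name,m.sum(),np.round(r[0],1),np.round(r[1],1),round(r[2],1),"zmed",np.nanmedian(P[m][:,2]))
U=np.indices(g.shape[:2]);
def m(u0,u1,v0,v1,lo,hi,b0=0,b1=256):
    s=g.mean(-1);return (U[1]>=u0)&(U[1]<u1)&(U[0]>=v0)&(U[0]<v1)&(P[...,2]>lo)&(P[...,2]<hi)&(s>=b0)&(s<b1)
rect(m(255,300,210,262,.05,.065),"holder top");rect(m(255,300,210,262,.115,.14),"gauge top")
rect(m(325,400,170,290,.004,.014,120),"plate");rect(m(325,400,170,290,.03,.039),"walls");rect(m(325,400,160,290,.05,.08),"catch")
rect(m(150,205,250,300,.03,.06),"dishes")
for n,u0,u1 in(("L",118,154),("M",157,192),("R",194,230)):
    k=m(u0,u1,195,245,.055,.125,120)
    q=P[k];
    for _ in range(4):
        A=np.c_[q[:,:2],np.ones(len(q))];s=np.linalg.lstsq(A,q[:,2],rcond=None)[0];r=abs(A@s-q[:,2]);q=q[r<max(.004,2*np.median(r))] if _<3 else q
    nrm=np.array([-s[0],-s[1],1]);nrm/=np.linalg.norm(nrm)
    # bore: dark pixels inside
    c=(g.mean(-1)<130).astype(np.uint8);sub=np.zeros_like(c);sub[203:237,u0+6:u1-6]=c[203:237,u0+6:u1-6]
    nc,lab,st,ce=cv2.connectedComponentsWithStats(sub)
    print(n,len(q),"slope",np.round(s,3),"n",np.round(nrm,3),"mean",np.round(q.mean(0),4))
    for i in range(1,nc):
        if st[i][4]>8:
            T=f["world_from_camera"];d=T[:3,:3]@np.array([(ce[i][0]-f["cx"])/f["fx"],(ce[i][1]-f["cy"])/f["fy"],1.]);o=T[:3,3]
            t=(s[2]+s[0]*o[0]+s[1]*o[1]-o[2])/(d[2]-s[0]*d[0]-s[1]*d[1]);print("   bore",st[i],np.round(o+t*d,4))
for i in("scene","top"):
    im=cv2.imread(f"pics/{i}0.png")
a=cv2.resize(f["color"][175:260,105:245],None,fx=5,fy=5,interpolation=2);b=cv2.resize(f["color"][165:290,245:405],None,fx=4,fy=4,interpolation=2)
cv2.imwrite("pics/cropA.png",a);cv2.imwrite("pics/cropB.png",b)
E
```

```text
table z 0.00019510495785413084
holder top 613 [482.  -80.3] [80.3 59.9] 15.8 zmed 0.05861219661909722
gauge top 120 [481.9 -80.3] [24.2 24.1] 36.3 zmed 0.13439854005433705
plate 3134 [ 517.2 -311.3] [114.9 257.1] 75.2 zmed 0.008776875800354023
walls 150 [ 568.3 -289.1] [162.7 147. ] 75.5 zmed 0.03608584862594533
catch 292 [ 612.4 -278.8] [146.6 131.8] 53.8 zmed 0.06630074891651028
dishes 1127 [375.7 162.3] [89.4 91.1] 2.2 zmed 0.04377283587546055
L 813 slope [-0.03  -0.03   0.099] n [0.03  0.03  0.999] mean [0.5167 0.2654 0.0756]
   bore [124 203  23   5  52] [0.5443 0.2779 0.0744]
   bore [135 222   5   3   9] [0.4965 0.2625 0.0763]
M 774 slope [-0.057 -0.026  0.111] n [0.057 0.026 0.998] mean [0.5232 0.171  0.0765]
   bore [171 218   9   5  26] [0.5089 0.171  0.0773]
   bore [163 229   3   8  16] [0.4741 0.1945 0.0787]
   bore [177 235   9   2  10] [0.4692 0.1505 0.0801]
R 910 slope [0.041 0.001 0.061] n [-0.041 -0.001  0.999] mean [0.5322 0.0806 0.0835]
   bore [208 213   8   6  27] [0.5228 0.0803 0.0831]
   bore [200 230  24   7 123] [0.4769 0.0766 0.0812]
```

View pics/cropB.png

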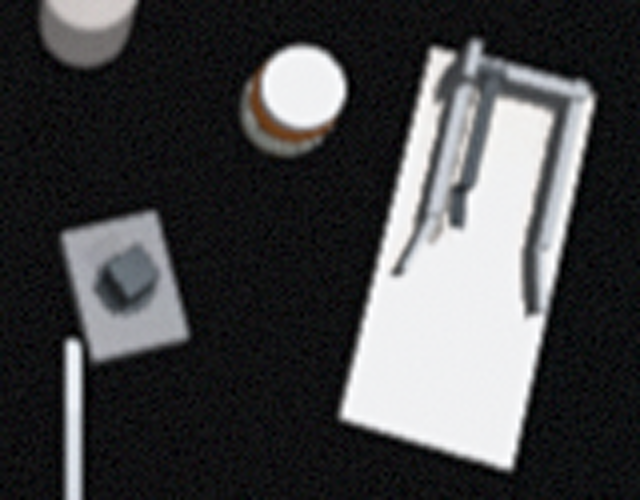

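The crop shows the bay with its catch on the robot's-left side and an open apron, with the gauge turned about 36° in its holder. Next I'll get the wrist camera's mounting and set up a target-to-increment helper.

```bash
cat >> h.py <<'E'
def tool(psi,tilt=0,lean=0):
    "tool pointing down, x axis at yaw psi (deg); then leant by tilt deg so tool z heads towards yaw lean"
    r=R.from_euler('z',psi,degrees=True)*R.from_euler('x',180,degrees=True)
    ax=np.array([np.sin(np.radians(lean)),-np.cos(np.radians(lean)),0])
    return R.from_rotvec(ax*np.radians(tilt))*r
def inc(s,p,r):
    c=R.from_quat(s["eef_rot"]);d=c.inv().apply(np.array(p)-s["position"]);w=(c.inv()*r).as_rotvec()
    print("inc mm",np.round(d*1000,1),"rot",np.round(w,4),"rows",max(np.linalg.norm(d)/.05,np.linalg.norm(w)/.15).round(1))
def show(s): print(round(s["t"],2),"pos",np.round(s["position"],4),"q",np.round(s["eef_rot"],4),"j",np.round(s["joint_pos"],2),"F",np.round(s["wrist_force"],1),"gap",round(s["finger_gap"],3),"ff",round(s["finger_force"],1))
E
python3 - <<'E'
from h import *
from bench import arm
f=arm.grab_frame("wrist");s=arm.state()
T=f["world_from_camera"];c=R.from_quat(s["eef_rot"]).as_matrix()
print(f["fx"],f["cx"],f["cy"]);print(np.round(c.T@T[:3,:3],3).tolist(),np.round(c.T@(T[:3,3]-s["position"]),4))
print(np.round(tool(0,30,0).as_matrix(),2).tolist())
inc(s,[.44,.15,.30],tool(8,30,8));inc(s,[.36,-.3,.30],tool(8,0,8))
E
```

```text
334.199324311451 251.78092312135433 181.69238986123383
[[-0.0, -0.963, -0.27], [1.0, -0.0, -0.0], [0.0, -0.27, 0.963]] [ 0.0693 -0.0003 -0.1433]
[[0.87, -0.0, 0.5], [0.0, -1.0, -0.0], [0.5, 0.0, -0.87]]
inc mm [ 462.9 -716.7  -68.3] rot [-0.0275  0.523   0.0954] rows 17.1
inc mm [ 279.1 -298.2  -69.1] rot [-0.0019 -0.0002  0.0982] rows 8.3
```

>>> play_rows([
  [0.085, 0.35, -0.33, -0.07, 0, 0, 0.1],
  [0.085, 0.35, -0.33, -0.07, 0, 0, 0.1],
  [0.085, 0.35, -0.33, -0.07, 0, 0, 0.1],
  [0.085, 0.35, -0.33, -0.07, 0, 0, 0.1],
  [0.085, 0.35, -0.33, -0.07, 0, 0, 0.1],
  [0.085, 0.35, -0.33, -0.07, 0, 0, 0.1],
  [0.085, 0.35, -0.33, -0.07, 0, 0, 0.1],
  [0.085, 0.35, -0.33, -0.07, 0, 0, 0.1],
])

```text
t: 0.95
position: [0.3755, -0.3223, 0.289]
eef_rot: [0.998, 0.069, 0.0, -0.0]
wrist_force: [1.2, -0.2, 0.0]
finger_gap: 0.998
finger_force: 0.0
```

```bash
python3 - <<'E'
from h import *
from bench import arm
s=arm.state();show(s);inc(s,[.45,.163,.20],tool(8,30,8))
E
```

```text
0.95 pos [ 0.3755 -0.3223  0.289 ] q [ 9.976e-01  6.860e-02  1.000e-04 -0.000e+00] j [-0.91 -0.16  1.94  0.    1.36  0.52] F [ 1.2 -0.2  0. ] gap 0.998 ff 0.0
inc mm [ 140.2 -470.5   89.1] rot [ 5.000e-04  5.235e-01 -2.300e-03] rows 10.0
```

>>> play_rows([
  [0.085, 0.14, -0.47, 0.09, 0, 0.52, 0],
  [0.085, 0.14, -0.47, 0.09, 0, 0.52, 0],
  [0.085, 0.14, -0.47, 0.09, 0, 0.52, 0],
  [0.085, 0.14, -0.47, 0.09, 0, 0.52, 0],
  [0.085, 0.14, -0.47, 0.09, 0, 0.52, 0],
  [0.085, 0.14, -0.47, 0.09, 0, 0.52, 0],
  [0.085, 0.14, -0.47, 0.09, 0, 0.52, 0],
  [0.085, 0.14, -0.47, 0.09, 0, 0.52, 0],
])

```text
t: 1.75
position: [0.4341, 0.0666, 0.2169]
eef_rot: [0.964, 0.066, 0.258, -0.017]
wrist_force: [1.1, -0.3, -0.3]
finger_gap: 0.994
finger_force: 0.0
```

```bash
python3 - <<'E'
from h import *
from bench import arm
s=arm.state();show(s);inc(s,[.45,.163,.20],tool(8,30,8))
E
```

```text
1.75 pos [0.4341 0.0666 0.2169] q [ 0.9637  0.0664  0.2579 -0.0174] j [-0.17 -0.59  2.44  0.21  0.8   1.16] F [ 1.1 -0.3 -0.3] gap 0.994 ff 0.0
inc mm [ 16.7 -93.4  29.1] rot [ 0.0017  0.0008 -0.0016] rows 2.0
```

>>> play_rows([
  [0.085, 0.02, -0.095, 0.03, 0, 0, 0],
  [0.085, 0.02, -0.095, 0.03, 0, 0, 0],
  [0.085, 0.02, -0.095, 0.03, 0, 0, 0],
  [0.085, 0.02, -0.095, 0.03, 0, 0, 0],
  [0.085, 0.02, -0.095, 0.03, 0, 0, 0],
])

```text
t: 2.25
position: [0.4533, 0.1625, 0.2006]
eef_rot: [0.964, 0.066, 0.256, -0.017]
wrist_force: [0.1, -0.4, -0.2]
finger_gap: 0.997
finger_force: 0.0
```

```bash
python3 - <<'E'
from h import *
from bench import arm
f=arm.grab_frame("wrist");s=arm.state();show(s);np.savez("w1.npz",**f)
cv2.imwrite("pics/w1.png",f["color"])
E
```

```text
2.3 pos [0.4536 0.1618 0.2009] q [ 0.9641  0.0654  0.2567 -0.0173] j [ 0.13 -0.41  2.36  0.    0.68  1.56] F [ 0.1  0.1 -0.2] gap 1.0 ff 0.0
```

View pics/w1.png

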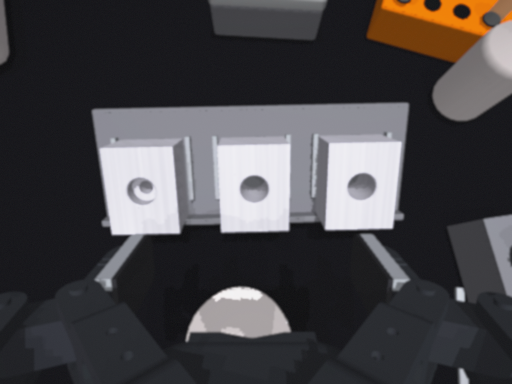

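The wrist view shows all three bores, at about (143,190), (254,188) and (362,186). The left one shows a step inside, so the left block is probably the bad one.

```bash
python3 - <<'E'
from h import *
f=dict(np.load("w1.npz"));P=cloud(f);g=f["color"].mean(-1);T=f["world_from_camera"];o=T[:3,3]
M=[]
for n,(u,v,x0,x1) in dict(L=(143,190,104,182),M=(254,188,220,290),R=(362,186,318,400)).items():
    w=np.s_[v-42:v+38,x0:x1];q=P[w][g[w]>170];q=q[~np.isnan(q[:,0])]
    c=q.mean(0)
    for _ in range(4):
        _,_,V=np.linalg.svd(q-q.mean(0),full_matrices=False);nn=V[2]*np.sign(V[2][2]);r=(q-q.mean(0))@nn;c=q.mean(0)
        if _<3:q=q[abs(r)<.002] if _ else q[abs(r-np.median(r))<.006]
    k=np.zeros(g.shape,np.uint8);k[v-22:v+22,u-22:u+22]=g[v-22:v+22,u-22:u+22]<190
    nc,lab,st,ce=cv2.connectedComponentsWithStats(k);i=1+np.argmax(st[1:,4])
    cs,_=cv2.findContours((lab==i).astype(np.uint8),0,1);(eu,ev),ax,an=cv2.fitEllipse(cv2.convexHull(max(cs,key=cv2.contourArea)))
    d=T[:3,:3]@np.array([(eu-f["cx"])/f["fx"],(ev-f["cy"])/f["fy"],1.]);m=o+d*((c-o)@nn)/(d@nn)
    q2=(q-c)@np.c_[np.cross([0,1,0],nn),np.cross(nn,np.cross([0,1,0],nn))/1];rc=cv2.minAreaRect((q2*1000).astype(np.float32))
    print(n,"n",np.round(nn,3),"tilt",np.degrees(np.arccos(nn[2])).round(1),"ell",np.round([eu,ev,*ax],1),"mouth",np.round(m,4),"rect",np.round(rc[1],1),round(rc[2],1),len(q));M.append(m)
M=np.array(M);d=M[0]-M[2];print("spacing",np.linalg.norm(np.diff(M,axis=0),axis=1),"yaw",np.degrees(np.arctan2(-d[0],d[1])),"dz",d[2])
E
```

```text
Traceback (most recent call last):
ValueError: The truth value of an array with more than one element is ambiguous. Use a.any() or a.all()
```

```bash
python3 - <<'E'
from h import *
f=dict(np.load("w1.npz"));P=cloud(f);g=f["color"].mean(-1);T=f["world_from_camera"];o=T[:3,3]
M=[]
for n,(u,v,x0,x1) in dict(L=(143,190,104,182),M=(254,188,220,290),R=(362,186,318,400)).items():
    w=np.s_[v-42:v+38,x0:x1];q=P[w][g[w]>170];q=q[~np.isnan(q[:,0])]
    for it in range(4):
        V=np.linalg.svd(q-q.mean(0),full_matrices=False)[2];nn=V[2]*np.sign(V[2][2]);r=(q-q.mean(0))@nn;c=q.mean(0)
        if it<3:q=q[abs(r-np.median(r))<(.006,.003,.002)[it]]
    k=np.zeros(g.shape,np.uint8);k[v-22:v+22,u-22:u+22]=g[v-22:v+22,u-22:u+22]<190
    nc,lab,st,ce=cv2.connectedComponentsWithStats(k);i=1+np.argmax(st[1:,4])
    cs=cv2.findContours((lab==i).astype(np.uint8),0,1)[0];(eu,ev),ax,an=cv2.fitEllipse(cv2.convexHull(max(cs,key=cv2.contourArea)))
    d=T[:3,:3]@np.array([(eu-f["cx"])/f["fx"],(ev-f["cy"])/f["fy"],1.]);m=o+d*((c-o)@nn)/(d@nn)
    print(n,"n",np.round(nn,3),"tilt",np.degrees(np.arccos(nn[2])).round(1),"ell",np.round([eu,ev,*ax],1),"mouth",np.round(m,4),len(q));M.append(m)
M=np.array(M);d=M[0]-M[2];print("spacing",np.linalg.norm(np.diff(M,axis=0),axis=1),"yaw",np.degrees(np.arctan2(-d[0],d[1])),"dz",d[2])
s=dict(position=np.array([.4536,.1618,.2009]),eef_rot=[.9641,.0654,.2567,-.0173])
inc(s,[.482,-.0803,.20],tool(36.3))
E
```

```text
L n [-0.494 -0.079  0.866] tilt 30.0 ell [140.3 190.5  26.1  28.7] mouth [0.4901 0.2613 0.0883] 4971
M n [-0.495 -0.08   0.865] tilt 30.1 ell [253.9 188.1  26.5  29. ] mouth [0.505  0.1681 0.0884] 4875
R n [-0.493 -0.08   0.866] tilt 30.0 ell [361.5 185.7  26.   29.4] mouth [0.5193 0.0796 0.0883] 4914
spacing [0.0943216 0.089699 ] yaw 9.112256132347575 dz -8.527647439304786e-06
inc mm [ -4.4 243.7  -1.4] rot [ 0.1298 -0.5095 -0.4867] rows 4.9
```

```bash
python3 - <<'E'
from h import *
f=dict(np.load("w1.npz"));P=cloud(f);g=f["color"].mean(-1)
n=np.array([-.494,-.0795,.866]);n/=np.linalg.norm(n)
y=np.cross(n,[1,0,0]);y=np.array([-.1584,.9874,0]);x=np.cross(y,n)
M0=np.array([.505,.1681,.0884]);q=P-M0
k=(abs(q@n)<.003)&(abs(q@x)<.06)&(abs(q@y)<.14)&(g>150)
nc,lab,st,ce=cv2.connectedComponentsWithStats(k.astype(np.uint8))
for i in range(1,nc):
    if st[i][4]<1000: continue
    a=np.c_[q[lab==i]@x,q[lab==i]@y]*1000
    r=cv2.minAreaRect(a.astype(np.float32));lo,hi=np.percentile(a,[.5,99.5],axis=0);mid=(lo+hi)/2
    print(st[i],"rect",np.round(r,1) if 0 else [np.round(t,1) for t in r],"lohi",lo.round(1),hi.round(1),"mid",mid.round(1),"world",np.round(M0+(mid[0]*x+mid[1]*y)/1000,4))
s=f["color"][140:240,95:410];cv2.imwrite("pics/c2.png",cv2.resize(s,None,fx=2.5,fy=2.5,interpolation=2))
E
```

```text
[ 325  141   76   89 5454] rect [array([ -1. , -89.6]), array([75.6, 58.6]), np.float64(0.0)] lohi [ -37.9 -118.3] [ 36.6 -60.5] mid [ -0.7 -89.4] world [0.5186 0.0797 0.0881]
[ 217  143   72   89 5449] rect [array([-0.9,  0.4]), array([75.5, 58.1]), np.float64(0.2)] lohi [-38.1 -28.4] [36.6 29. ] mid [-0.8  0.3] world [0.5043 0.1683 0.088 ]
[  99  146   81   88 5560] rect [array([-1.1, 94.3]), array([58.9, 75.6]), np.float64(89.9)] lohi [-38.   65.3] [ 36.6 123.1] mid [-0.7 94.2] world [0.4895 0.261  0.088 ]
```

View pics/c2.png

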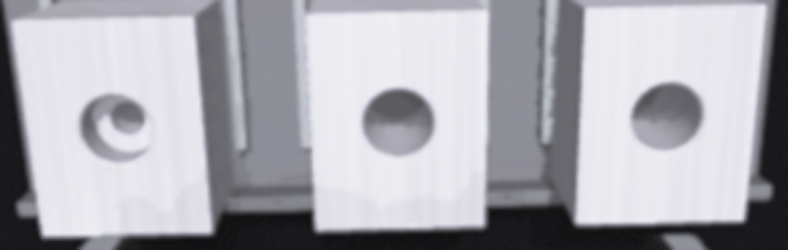

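>>> play_rows([
  [0.085, 0, 0.245, 0, 0.13, -0.51, -0.487],
  [0.085, 0, 0.245, 0, 0.13, -0.51, -0.487],
  [0.085, 0, 0.245, 0, 0.13, -0.51, -0.487],
  [0.085, 0, 0.245, 0, 0.13, -0.51, -0.487],
  [0.085, 0, 0.245, 0, 0.13, -0.51, -0.487],
  [0.085, 0, 0.245, 0, 0.13, -0.51, -0.487],
  [0.085, 0, 0.245, 0, 0.13, -0.51, -0.487],
  [0.085, 0, 0.245, 0, 0.13, -0.51, -0.487],
])

```text
t: 3.1
position: [0.4864, -0.081, 0.2008]
eef_rot: [0.951, 0.311, -0.0, -0.0]
wrist_force: [0.7, -0.2, -0.8]
finger_gap: 0.993
finger_force: 0.0
```

The crop confirms it: the left bore has a narrow step, the other two run clear, and the edge-based centres agree with the ellipse centres. Next is the gauge from the wrist camera.

```bash
python3 - <<'E'
from h import *
from bench import arm
f=arm.grab_frame("wrist");s=arm.state();show(s);P=cloud(f);g=f["color"].mean(-1)
def rect(k,n):
    nc,lab,st,ce=cv2.connectedComponentsWithStats(k.astype(np.uint8));i=1+np.argmax(st[1:,4]);k=lab==i
    q=(P[k][:,:2]*1000).astype(np.float32);r=cv2.minAreaRect(q);print(n,k.sum(),[np.round(t,1) for t in r],np.nanmedian(P[k][:,2]).round(4),st[i])
z=P[...,2];near=(abs(P[...,0]-.482)<.07)&(abs(P[...,1]+.08)<.07)
rect(near&(abs(z-.1345)<.004),"gauge top");rect(near&(abs(z-.0585)<.003),"holder")
rect(near&(abs(z-.0645)<.002),"flange")
inc(s,[.482,-.0803,.082],tool(36.3))
E
```

```text
3.15 pos [ 0.4862 -0.0801  0.2007] q [ 9.503e-01  3.114e-01 -2.000e-04 -4.000e-04] j [-0.37 -0.09  2.04  0.    1.19  0.57] F [-0.3  0.8  0.2] gap 0.996 ff 0.0
gauge top 1250 [array([482.1, -78.7]), array([23.9, 23.9]), np.float64(36.5)] 0.1347 [ 227  181   37   36 1250]
holder 3748 [array([481.6, -79.1]), array([80.6, 60.2]), np.float64(15.8)] 0.0589 [ 201  118   95  106 3748]
flange 428 [array([486.4, -76.4]), array([26.9, 37.1]), np.float64(28.7)] 0.0649 [226 153  43  34 428]
inc mm [ -3.5  -2.2 118.7] rot [-0.0009  0.     -0.0002] rows 2.4
```

>>> play_rows([
  [0.07, -0.003, -0.003, 0.04, 0, 0, 0],
  [0.06, -0.003, -0.003, 0.08, 0, 0, 0],
  [0.06, -0.003, -0.003, 0.12, 0, 0, 0],
  [0.06, -0.003, -0.003, 0.12, 0, 0, 0],
  [0.06, -0.003, -0.003, 0.12, 0, 0, 0],
])

```text
t: 3.65
position: [0.4822, -0.0781, 0.0811]
eef_rot: [0.95, 0.313, -0.001, -0.0]
wrist_force: [-0.4, 0.4, 0.1]
finger_gap: 0.704
finger_force: 0.0
```

>>> play_rows([
  [0.03, 0, 0, 0, 0, 0, 0],
  [0.02, 0, 0, 0, 0, 0, 0],
  [0.015, 0, 0, 0, 0, 0, 0],
  [0.015, 0, 0, 0, 0, 0, 0],
  [0.015, 0, 0, 0, 0, 0, 0],
  [0.015, 0, 0, 0, 0, 0, 0],
], squeeze=60)

```text
t: 4.25
position: [0.4842, -0.0791, 0.0832]
eef_rot: [0.95, 0.313, 0.001, 0.001]
wrist_force: [-1.1, 2.9, 6.6]
finger_gap: 0.274
finger_force: 59.4
```

```bash
python3 - <<'E'
from h import *
from bench import arm
s=arm.state();show(s);inc(s,[.482,-.0792,.20],tool(36.3))
E
```

```text
4.25 pos [ 0.4842 -0.0791  0.0832] q [9.498e-01 3.127e-01 1.000e-03 6.000e-04] j [-0.37  0.06  2.13  0.    0.95  0.57] F [-1.1  2.9  6.6] gap 0.274 ff 59.4
inc mm [  -1.6   -1.  -116.8] rot [ 0.0018 -0.0015  0.0026] rows 2.3
```

>>> play_rows([
  [0.015, 0, 0, -0.04, 0, 0, 0],
  [0.015, 0, 0, -0.08, 0, 0, 0],
  [0.015, 0, 0, -0.12, 0, 0, 0],
  [0.015, 0, 0, -0.12, 0, 0, 0],
  [0.015, 0, 0, -0.12, 0, 0, 0],
])

```text
t: 4.75
position: [0.4831, -0.079, 0.2016]
eef_rot: [0.95, 0.313, 0.0, 0.001]
wrist_force: [-0.3, 0.4, -2.5]
finger_gap: 0.273
finger_force: 61.2
```

```bash
python3 - <<'E'
from h import *
from bench import arm
f=arm.grab_frame("wrist");s=arm.state();show(s);P=cloud(f)
q=(P-s["position"])@R.from_quat(s["eef_rot"]).as_matrix()*1000
for z0 in range(-50,90,8):
    k=(abs(q[...,0])<30)&(abs(q[...,1])<9)&(q[...,2]>z0)&(q[...,2]<z0+8)
    if k.sum()>8:
        a=q[k];k2=(abs(q[...,0])<35)&(abs(q[...,1])<25)&(q[...,2]>z0)&(q[...,2]<z0+8)&(q[...,0]>0);print(z0,k.sum(),"x",np.percentile(a[:,0],[5,50,95]).round(1),"y",np.percentile(q[k2][:,1],[2,98]).round(1))
cv2.imwrite("pics/w2.png",f["color"])
f=arm.grab_frame("top");np.savez("top1.npz",**f)
P=cloud(f);k=(abs(P[...,0]-s["position"][0])<.03)&(abs(P[...,1]-s["position"][1])<.03);print(np.nanmax(P[k][:,2]))
E
```

```text
4.8 pos [ 0.482  -0.0786  0.1997] q [ 9.498e-01  3.127e-01 -1.100e-03 -6.000e-04] j [-0.37 -0.1   2.05 -0.    1.19  0.57] F [ 0.3  0.1 -2.5] gap 0.273 ff 61.1
-50 683 x [10.1 10.6 11. ] y [-23.2  23.9]
-42 559 x [10.2 10.6 11.2] y [-16.6  18.2]
-34 474 x [10.2 10.7 11.1] y [-23.4  23.9]
-26 390 x [10.3 10.8 11.2] y [-23.4  24. ]
-18 336 x [10.4 10.8 11.2] y [-22.9  23.9]
-10 281 x [10.5 10.9 11.3] y [-16.1  17.8]
-2 239 x [10.5 10.9 11.3] y [-10.3  12. ]
6 211 x [10.5 11.  11.3] y [-10.4  12. ]
14 543 x [10.7 14.4 17.6] y [-15.9  17.5]
46 40 x [7.5 8.8 9.3] y [-5.   6.5]
54 87 x [5.8 8.4 9.3] y [-6.9  8.7]
62 70 x [4.6 8.2 9.3] y [-8.2  9.7]
0.48975659689282114
```

View pics/w2.png

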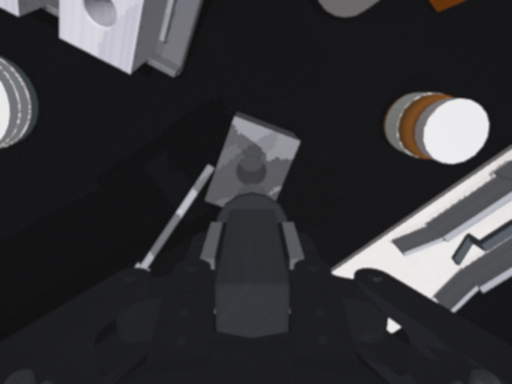

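The wrist view shows the gauge held straight between the pads, with its axis about 1 mm off centre in tool x. The blocks and holder look undisturbed.

```bash
cat >> h.py <<'E'
n_=np.array([-.494,-.0795,.866]);n_/=np.linalg.norm(n_)
MOUTH=dict(L=[.4895,.261,.088],M=[.5045,.1682,.088],R=[.519,.0797,.088])
def tcp(k,h,r,off=(-.0011,.0007,.075)): return np.array(MOUTH[k])+n_*h-r.apply(off)
RT=tool(36.3,30,9.1)
def tipstate(s,k):
    r=R.from_quat(s["eef_rot"]);t=s["position"]+r.apply((-.0011,.0007,.075))-np.array(MOUTH[k])
    y=np.array([-.1584,.9874,0]);x=np.cross(y,n_);print("tip vs mouth mm x,y,n",np.round([t@x*1000,t@y*1000,t@n_*1000],1),"Fn",round(s["wrist_force"]@n_,1),"axis err",np.round(np.cross(r.apply([0,0,1]),-n_),3))
E
python3 - <<'E'
from h import *
from bench import arm
s=arm.state();show(s);print(tcp("L",.04,RT));inc(s,tcp("L",.04,RT),RT)
E
```

```text
4.85 pos [ 0.4815 -0.0784  0.1987] q [ 0.9498  0.3128 -0.0019 -0.0013] j [-0.37 -0.1   2.06 -0.    1.19  0.57] F [ 0.2 -0.6 -3.3] gap 0.273 ff 61.1
[0.43310008 0.25309098 0.18791569]
inc mm [ 158.1 -295.3   11.4] rot [-0.2436  0.4681  0.0021] rows 6.7
```

>>> play_rows([
  [0.015, 0.158, -0.296, 0.01, -0.243, 0.467, 0.002],
  [0.015, 0.158, -0.296, 0.01, -0.243, 0.467, 0.002],
  [0.015, 0.158, -0.296, 0.01, -0.243, 0.467, 0.002],
  [0.015, 0.158, -0.296, 0.01, -0.243, 0.467, 0.002],
  [0.015, 0.158, -0.296, 0.01, -0.243, 0.467, 0.002],
  [0.015, 0.158, -0.296, 0.01, -0.243, 0.467, 0.002],
  [0.015, 0.158, -0.296, 0.01, -0.243, 0.467, 0.002],
  [0.015, 0.158, -0.296, 0.01, -0.243, 0.467, 0.002],
])

```text
t: 5.65
position: [0.4309, 0.2565, 0.1875]
eef_rot: [0.917, 0.305, 0.254, 0.041]
wrist_force: [0.8, -1.2, -2.8]
finger_gap: 0.277
finger_force: 61.4
```

```bash
python3 - <<'E'
from h import *
from bench import arm
s=arm.state();show(s);tipstate(s,"L");inc(s,tcp("L",.005,RT),RT)
E
```

```text
5.65 pos [0.4309 0.2565 0.1875] q [0.9172 0.3045 0.2535 0.0406] j [ 0.39 -0.31  2.31 -0.19  0.64  1.44] F [ 0.8 -1.2 -2.8] gap 0.277 ff 61.4
tip vs mouth mm x,y,n [-1.9  3.8 40.5] Fn -2.8 axis err [-0.    -0.005 -0.001]
inc mm [-0.1  4.1 35.4] rot [-0.0032  0.0032  0.0072] rows 0.7
```

>>> play_rows([
  [0.015, 0, 0.003, 0.0, 0, 0, 0],
  [0.015, 0, 0.003, 0.02, 0, 0, 0],
  [0.015, 0, 0.003, 0.033, 0, 0, 0],
  [0.015, 0, 0.003, 0.033, 0, 0, 0],
  [0.015, 0, 0.003, 0.033, 0, 0, 0],
])

```text
t: 6.15
position: [0.4517, 0.2517, 0.1618]
eef_rot: [0.918, 0.3, 0.255, 0.042]
wrist_force: [-0.5, 0.4, -2.3]
finger_gap: 0.271
finger_force: 61.3
```

```bash
python3 - <<'E'
from h import *
from bench import arm
f=arm.grab_frame("wrist")
s=arm.state();show(s);tipstate(s,"L");inc(s,tcp("L",-.010,RT),RT)
cv2.imwrite("pics/w3.png",f["color"])
E
```

```text
6.2 pos [0.452  0.2521 0.1626] q [0.9179 0.3002 0.2559 0.042 ] j [ 0.36 -0.23  2.3  -0.2   0.56  1.44] F [ 0.9  0.2 -2.4] gap 0.272 ff 61.3
tip vs mouth mm x,y,n [ 3.5 -4.2  8.9] Fn -2.5 axis err [0.003 0.001 0.002]
inc mm [-1.2 -5.2 18.8] rot [ 0.0029  0.0003 -0.0006] rows 0.4
```

View pics/w3.png

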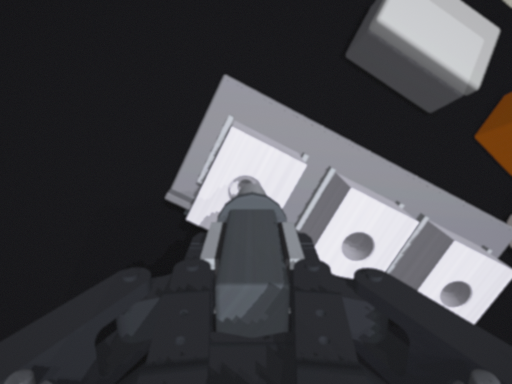

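The pin tip is just above the left bore, at (250,188), about 5 mm to its right. That matches the computed error.

>>> play_rows([
  [0.015, -0.001, -0.005, 0.001, 0.003, 0, 0],
  [0.015, -0.001, -0.005, 0.002, 0.003, 0, 0],
  [0.015, -0.001, -0.005, 0.003, 0.003, 0, 0],
  [0.015, -0.001, -0.005, 0.003, 0.003, 0, 0],
])

```text
t: 6.6
position: [0.45, 0.2571, 0.1588]
eef_rot: [0.918, 0.302, 0.256, 0.04]
wrist_force: [0.5, 0.7, -2.9]
finger_gap: 0.268
finger_force: 61.3
```

```bash
python3 - <<'E'
from h import *
from bench import arm
s=arm.state();show(s);tipstate(s,"L");inc(s,tcp("L",-.010,RT),RT)
E
```

```text
6.6 pos [0.45   0.2571 0.1588] q [0.9175 0.3016 0.256  0.0403] j [ 0.37 -0.22  2.31 -0.2   0.56  1.46] F [ 0.5  0.7 -2.9] gap 0.268 ff 61.3
tip vs mouth mm x,y,n [0.5 1.4 6.1] Fn -2.8 axis err [-0.001  0.    -0.   ]
inc mm [-1.   1.  16.1] rot [-0.0009 -0.0012  0.0013] rows 0.3
```

Now lower in small steps; I expect the pin to touch the step at about 14 mm depth.

>>> play_rows([
  [0.015, -0.001, 0.001, 0.005, 0, 0, 0],
  [0.015, -0.001, 0.001, 0.01, 0, 0, 0],
  [0.015, -0.001, 0.001, 0.014, 0, 0, 0],
  [0.015, -0.001, 0.001, 0.017, 0, 0, 0],
  [0.015, -0.001, 0.001, 0.018, 0, 0, 0],
])

```text
t: 7.1
position: [0.4588, 0.2569, 0.1422]
eef_rot: [0.918, 0.301, 0.255, 0.04]
wrist_force: [0.1, 1.0, -2.6]
finger_gap: 0.269
finger_force: 61.3
```

```bash
python3 - <<'E'
from h import *
from bench import arm
s=arm.state();show(s);tipstate(s,"L");inc(s,tcp("L",-.015,RT),RT)
E
```

```text
7.1 pos [0.4588 0.2569 0.1422] q [0.9177 0.3015 0.2554 0.0404] j [ 0.37 -0.18  2.3  -0.21  0.51  1.46] F [ 0.1  1.  -2.6] gap 0.269 ff 61.3
tip vs mouth mm x,y,n [ -0.5  -0.2 -12.6] Fn -2.4 axis err [-0.    -0.001 -0.   ]
inc mm [ 0.5 -0.1  2.4] rot [-0.0011  0.0001  0.001 ] rows 0.0
```

>>> play_rows([
  [0.015, 0, 0, 0.001, 0, 0, 0],
  [0.015, 0, 0, 0.002, 0, 0, 0],
  [0.015, 0, 0, 0.003, 0, 0, 0],
  [0.015, 0, 0, 0.004, 0, 0, 0],
  [0.015, 0, 0, 0.004, 0, 0, 0],
])

```text
t: 7.6
position: [0.4605, 0.2575, 0.141]
eef_rot: [0.918, 0.301, 0.255, 0.041]
wrist_force: [-11.7, -3.1, 10.4]
finger_gap: 0.276
finger_force: 63.8
```

```bash
python3 - <<'E'
from h import *
from bench import arm
s=arm.state();show(s);tipstate(s,"L")
E
```

```text
7.6 pos [0.4605 0.2575 0.141 ] q [0.9178 0.3015 0.2554 0.0405] j [ 0.37 -0.17  2.3  -0.21  0.51  1.46] F [-11.7  -3.1  10.4] gap 0.276 ff 63.8
tip vs mouth mm x,y,n [  0.6   0.1 -14.5] Fn 15.0 axis err [-0.    -0.001 -0.   ]
```

The pin is stopped at 14.5 mm with about 17 N, so the left block is the bad one. Moving to the middle block.

>>> play_rows([
  [0.015, 0, 0, -0.01, 0, 0, 0],
  [0.015, 0, 0, -0.02, 0, 0, 0],
  [0.015, 0, 0, -0.03, 0, 0, 0],
  [0.015, 0, 0, -0.03, 0, 0, 0],
])

```text
t: 8.0
position: [0.4464, 0.2553, 0.1674]
eef_rot: [0.917, 0.301, 0.258, 0.04]
wrist_force: [1.0, 0.5, -3.0]
finger_gap: 0.271
finger_force: 61.5
```

```bash
python3 - <<'E'
from h import *
from bench import arm
s=arm.state();show(s);tipstate(s,"L");inc(s,tcp("M",.010,RT),RT)
E
```

```text
8.0 pos [0.4464 0.2553 0.1674] q [0.9171 0.3014 0.2577 0.0402] j [ 0.37 -0.25  2.31 -0.2   0.57  1.45] F [ 1.   0.5 -3. ] gap 0.271 ff 61.5
tip vs mouth mm x,y,n [ 1.7  0.3 15.5] Fn -3.2 axis err [-0.002  0.004 -0.001]
inc mm [-44.3  83.1   5.4] rot [ 0.0001 -0.0047  0.0009] rows 1.9
```

>>> play_rows([
  [0.015, -0.015, 0.028, 0, 0, 0, 0],
  [0.015, -0.03, 0.056, 0.001, 0, 0, 0],
  [0.015, -0.0435, 0.083, 0.002, 0, -0.003, 0],
  [0.015, -0.0435, 0.083, 0.003, 0, -0.003, 0],
  [0.015, -0.0435, 0.083, 0.004, 0, -0.003, 0],
  [0.015, -0.0435, 0.083, 0.005, 0, -0.003, 0],
])

```text
t: 8.6
position: [0.4626, 0.1631, 0.1604]
eef_rot: [0.918, 0.302, 0.254, 0.041]
wrist_force: [-0.1, 0.1, -2.6]
finger_gap: 0.272
finger_force: 61.3
```

```bash
python3 - <<'E'
from h import *
from bench import arm
s=arm.state();show(s);tipstate(s,"M");inc(s,tcp("M",-.031,RT),RT)
E
```

```text
8.6 pos [0.4626 0.1631 0.1604] q [0.918  0.3016 0.2544 0.0407] j [ 0.12 -0.33  2.38  0.03  0.57  1.03] F [-0.1  0.1 -2.6] gap 0.272 ff 61.3
tip vs mouth mm x,y,n [-1.1  0.5  8.8] Fn -2.2 axis err [ 0.001 -0.003  0.   ]
inc mm [ 0.7  0.9 39.8] rot [-0.0012  0.0021  0.0014] rows 0.8
```

>>> play_rows([
  [0.015, 0.0007, 0.0005, 0.006, 0, 0.001, 0],
  [0.015, 0.0007, 0.0005, 0.012, 0, 0.001, 0],
  [0.015, 0.0007, 0.0005, 0.018, 0, 0.001, 0],
  [0.015, 0.0007, 0.0005, 0.024, 0, 0.001, 0],
  [0.015, 0.0007, 0.0005, 0.03, 0, 0.001, 0],
  [0.015, 0.0007, 0.0005, 0.036, 0, 0.001, 0],
  [0.015, 0.0007, 0.0005, 0.041, 0, 0.001, 0],
  [0.015, 0.0007, 0.0005, 0.041, 0, 0.001, 0],
])

```text
t: 9.4
position: [0.4835, 0.1659, 0.1245]
eef_rot: [0.918, 0.301, 0.254, 0.04]
wrist_force: [-0.3, 0.8, -2.4]
finger_gap: 0.276
finger_force: 61.3
```

```bash
python3 - <<'E'
from h import *
from bench import arm
s=arm.state();show(s);tipstate(s,"M")
E
```

```text
9.4 pos [0.4835 0.1659 0.1245] q [0.9181 0.3014 0.2542 0.0405] j [ 0.12 -0.2   2.36  0.04  0.47  1.03] F [-0.3  0.8 -2.4] gap 0.276 ff 61.3
tip vs mouth mm x,y,n [ -0.9  -0.1 -32.8] Fn -2.0 axis err [ 0.001 -0.003  0.   ]
```

The middle bore takes 32.8 mm freely, so it is good. Retracting and moving to the right block.

>>> play_rows([
  [0.015, 0, 0, -0.015, 0, 0, 0],
  [0.015, 0, 0, -0.03, 0, 0, 0],
  [0.015, 0, 0, -0.046, 0, 0, 0],
  [0.015, 0, 0, -0.046, 0, 0, 0],
  [0.015, 0, 0, -0.046, 0, 0, 0],
])

```text
t: 9.9
position: [0.4612, 0.1623, 0.1657]
eef_rot: [0.918, 0.301, 0.256, 0.041]
wrist_force: [-1.2, -0.3, -2.5]
finger_gap: 0.275
finger_force: 61.5
```

```bash
python3 - <<'E'
from h import *
from bench import arm
s=arm.state();show(s);tipstate(s,"M");inc(s,tcp("R",.010,RT),RT)
E
```

```text
9.9 pos [0.4612 0.1623 0.1657] q [0.9177 0.3014 0.2556 0.0408] j [ 0.12 -0.34  2.38  0.04  0.58  1.03] F [-1.2 -0.3 -2.5] gap 0.275 ff 61.5
tip vs mouth mm x,y,n [ 0.4 -0.1 14.1] Fn -1.5 axis err [ 0. -0.  0.]
inc mm [-41.1  79.6   4.2] rot [-0.0001 -0.0001  0.001 ] rows 1.8
```

>>> play_rows([
  [0.015, -0.014, 0.026, 0, 0, 0, 0],
  [0.015, -0.028, 0.052, 0.001, 0, 0, 0],
  [0.015, -0.041, 0.0795, 0.002, 0, 0, 0],
  [0.015, -0.041, 0.0795, 0.003, 0, 0, 0],
  [0.015, -0.041, 0.0795, 0.004, 0, 0, 0],
  [0.015, -0.041, 0.0795, 0.005, 0, 0, 0],
])

```text
t: 10.5
position: [0.4772, 0.0749, 0.16]
eef_rot: [0.918, 0.302, 0.254, 0.04]
wrist_force: [-0.6, -0.2, -3.7]
finger_gap: 0.272
finger_force: 61.3
```

```bash
python3 - <<'E'
from h import *
from bench import arm
s=arm.state();show(s);tipstate(s,"R");inc(s,tcp("R",-.031,RT),RT)
E
```

```text
10.5 pos [0.4772 0.0749 0.16  ] q [0.918  0.3017 0.2542 0.0402] j [-0.13 -0.36  2.4   0.25  0.61  0.63] F [-0.6 -0.2 -3.7] gap 0.272 ff 61.3
tip vs mouth mm x,y,n [-1.3  0.8  8.4] Fn -2.9 axis err [ 0.    -0.003 -0.   ]
inc mm [ 0.7  1.2 39.4] rot [-0.0022  0.0022  0.0012] rows 0.8
```

>>> play_rows([
  [0.015, 0.0007, 0.0007, 0.006, 0, 0.001, 0],
  [0.015, 0.0007, 0.0007, 0.012, 0, 0.001, 0],
  [0.015, 0.0007, 0.0007, 0.018, 0, 0.001, 0],
  [0.015, 0.0007, 0.0007, 0.024, 0, 0.001, 0],
  [0.015, 0.0007, 0.0007, 0.03, 0, 0.001, 0],
  [0.015, 0.0007, 0.0007, 0.036, 0, 0.001, 0],
  [0.015, 0.0007, 0.0007, 0.041, 0, 0.001, 0],
  [0.015, 0.0007, 0.0007, 0.041, 0, 0.001, 0],
])

```text
t: 11.3
position: [0.4984, 0.0775, 0.125]
eef_rot: [0.918, 0.301, 0.255, 0.04]
wrist_force: [-0.6, 0.6, -2.4]
finger_gap: 0.275
finger_force: 61.2
```

```bash
python3 - <<'E'
from h import *
from bench import arm
s=arm.state();show(s);tipstate(s,"R")
E
```

```text
11.3 pos [0.4984 0.0775 0.125 ] q [0.918  0.3015 0.2547 0.0401] j [-0.12 -0.23  2.38  0.29  0.5   0.6 ] F [-0.6  0.6 -2.4] gap 0.275 ff 61.2
tip vs mouth mm x,y,n [ -0.2   0.  -32.7] Fn -1.8 axis err [-0.    -0.002 -0.   ]
```

>>> play_rows([
  [0.015, 0, 0, -0.015, 0, 0, 0],
  [0.015, 0, 0, -0.03, 0, 0, 0],
  [0.015, 0, 0, -0.05, 0, 0, 0],
  [0.015, 0, 0, -0.07, 0, 0, 0],
  [0.015, 0, 0, -0.07, 0, 0, 0],
])

```text
t: 11.8
position: [0.4653, 0.0716, 0.1899]
eef_rot: [0.917, 0.301, 0.258, 0.042]
wrist_force: [0.5, -0.4, -2.5]
finger_gap: 0.272
finger_force: 61.5
```

```bash
python3 - <<'E'
from h import *
from bench import arm
s=arm.state();show(s);tipstate(s,"R")
r=tool(36.3);p=np.array([.4818,-.079,.10])-r.apply((-.0011,.0007,.075));print(p);inc(s,p,r)
E
```

```text
11.8 pos [0.4653 0.0716 0.1899] q [0.9169 0.3013 0.2583 0.042 ] j [-0.15 -0.45  2.41  0.24  0.69  0.64] F [ 0.5 -0.4 -2.5] gap 0.272 ff 61.5
tip vs mouth mm x,y,n [ 3.7 -0.7 40.4] Fn -2.4 axis err [0.    0.006 0.001]
[ 0.48227211 -0.07778464  0.175     ]
inc mm [-80.8 127.3   9.6] rot [ 0.2436 -0.4703  0.0013] rows 3.5
```

The right bore is also good at 32.7 mm. Taking the gauge back to its holder.

>>> play_rows([
  [0.015, -0.08, 0.127, 0.01, 0.244, -0.47, 0.001],
  [0.015, -0.08, 0.127, 0.01, 0.244, -0.47, 0.001],
  [0.015, -0.08, 0.127, 0.01, 0.244, -0.47, 0.001],
  [0.015, -0.08, 0.127, 0.01, 0.244, -0.47, 0.001],
  [0.015, -0.08, 0.127, 0.01, 0.244, -0.47, 0.001],
  [0.015, -0.08, 0.127, 0.01, 0.244, -0.47, 0.001],
  [0.015, -0.08, 0.127, 0.01, 0.244, -0.47, 0.001],
  [0.015, -0.08, 0.127, 0.01, 0.244, -0.47, 0.001],
])

```text
t: 12.6
position: [0.481, -0.0758, 0.1712]
eef_rot: [0.95, 0.312, -0.003, -0.002]
wrist_force: [0.5, -0.1, -2.2]
finger_gap: 0.27
finger_force: 61.5
```

```bash
python3 - <<'E'
from h import *
from bench import arm
s=arm.state();show(s)
r=tool(36.3);p=np.array([.4818,-.079,.063])-r.apply((-.0011,.0007,.075));inc(s,p,r)
E
```

```text
12.6 pos [ 0.481  -0.0758  0.1712] q [ 0.9499  0.3125 -0.0025 -0.0017] j [-0.36 -0.07  2.08 -0.    1.14  0.57] F [ 0.5 -0.1 -2.2] gap 0.27 ff 61.5
inc mm [-0.   2.6 33.2] rot [-0.0047  0.0037  0.0021] rows 0.7
```

>>> play_rows([
  [0.015, 0, 0.0025, 0.01, -0.004, 0.003, 0],
  [0.015, 0, 0.0025, 0.025, -0.004, 0.003, 0],
  [0.015, 0, 0.0025, 0.035, -0.004, 0.003, 0],
  [0.015, 0, 0.0025, 0.045, -0.004, 0.003, 0],
  [0.015, 0, 0.0025, 0.055, -0.004, 0.003, 0],
  [0.015, 0, 0.0025, 0.065, -0.004, 0.003, 0],
  [0.015, 0, 0.0025, 0.075, -0.004, 0.003, 0],
  [0.015, 0, 0.0025, 0.08, -0.004, 0.003, 0],
])

```text
t: 13.4
position: [0.4821, -0.0784, 0.09]
eef_rot: [0.95, 0.312, -0.002, -0.001]
wrist_force: [-0.2, -0.4, -2.7]
finger_gap: 0.27
finger_force: 61.5
```

```bash
python3 - <<'E'
from h import *
from bench import arm
s=arm.state();show(s)
r=tool(36.3);p=np.array([.4818,-.079,.0085])-r.apply((-.0011,.0007,.075));inc(s,p,r)
E
```

```text
13.4 pos [ 0.4821 -0.0784  0.09  ] q [ 9.501e-01  3.119e-01 -1.600e-03 -8.000e-04] j [-0.37  0.05  2.13 -0.    0.97  0.57] F [-0.2 -0.4 -2.7] gap 0.27 ff 61.5
inc mm [ 0.6 -0.4  6.5] rot [-0.0025  0.0025  0.0008] rows 0.1
```

>>> play_rows([
  [0.015, 0, 0, 0.002, -0.002, 0.002, 0],
  [0.015, 0, 0, 0.004, -0.002, 0.002, 0],
  [0.015, 0, 0, 0.006, -0.002, 0.002, 0],
  [0.015, 0, 0, 0.007, -0.002, 0.002, 0],
  [0.015, 0, 0, 0.007, -0.002, 0.002, 0],
])

```text
t: 13.9
position: [0.4827, -0.0787, 0.0844]
eef_rot: [0.95, 0.312, 0.0, 0.0]
wrist_force: [-0.2, -0.2, -2.5]
finger_gap: 0.278
finger_force: 61.5
```

>>> play_rows([
  [0.03, 0, 0, 0, 0, 0, 0],
  [0.04, 0, 0, 0, 0, 0, 0],
  [0.06, 0, 0, 0, 0, 0, 0],
  [0.07, 0, 0, 0, 0, 0, 0],
  [0.07, 0, 0, 0, 0, 0, 0],
])

```text
t: 14.4
position: [0.4827, -0.0787, 0.0845]
eef_rot: [0.95, 0.312, 0.001, 0.0]
wrist_force: [-0.6, 0.1, -0.1]
finger_gap: 0.816
finger_force: 0.0
```

>>> play_rows([
  [0.07, 0, 0, -0.03, 0, 0, 0],
  [0.07, 0, 0, -0.08, 0, 0, 0],
  [0.07, 0, 0, -0.125, 0, 0, 0],
  [0.07, 0, 0, -0.125, 0, 0, 0],
])

```text
t: 14.8
position: [0.4866, -0.0801, 0.2175]
eef_rot: [0.95, 0.312, 0.006, 0.005]
wrist_force: [0.2, 0.1, 0.2]
finger_gap: 0.821
finger_force: 0.0
```

```bash
python3 - <<'E'
from h import *
from bench import arm
f=arm.grab_frame("wrist");s=arm.state();show(s);P=cloud(f)
z=P[...,2]
for n,h,d in(("gauge top",.1345,.004),("holder",.0585,.003)):
    k=(abs(P[...,0]-.482)<.07)&(abs(P[...,1]+.08)<.07)&(abs(z-h)<d)
    q=(P[k][:,:2]*1000).astype(np.float32);print(n,k.sum(),[np.round(t,1) for t in cv2.minAreaRect(q)],np.nanmedian(z[k]).round(4))
# grasp of left block: axis through the mouth, tool x along rack x
rb=tool(9.1,30,9.1);m=np.array(MOUTH["L"]);p=m+n_*.05;print(p);inc(s,p,rb)
E
```

```text
14.85 pos [ 0.4848 -0.0795  0.2138] q [0.9501 0.3119 0.0039 0.0033] j [-0.37 -0.12  2.04 -0.    1.21  0.57] F [ 0.3  0.8 -1. ] gap 0.821 ff 0.0
gauge top 1075 [array([481.5, -79.5]), array([24.7, 23.1]), np.float64(35.6)] 0.1347
holder 3446 [array([481.6, -79.1]), array([80.6, 60. ]), np.float64(15.9)] 0.0589
[0.46480386 0.25702562 0.13129324]
inc mm [ 182.9 -283.6   81. ] rot [-0.1174  0.5063  0.4664] rows 6.9
```

The gauge is standing back in its holder: centre (481.5,-79.5), top at 0.1347, same as at the start. Next is the left block.

>>> play_rows([
  [0.08, 0.17, -0.284, 0.05, -0.117, 0.506, 0.466],
  [0.08, 0.17, -0.284, 0.05, -0.117, 0.506, 0.466],
  [0.08, 0.17, -0.284, 0.05, -0.117, 0.506, 0.466],
  [0.08, 0.17, -0.284, 0.05, -0.117, 0.506, 0.466],
  [0.08, 0.17, -0.284, 0.05, -0.117, 0.506, 0.466],
  [0.08, 0.17, -0.284, 0.05, -0.117, 0.506, 0.466],
  [0.08, 0.17, -0.284, 0.05, -0.117, 0.506, 0.466],
  [0.08, 0.17, -0.284, 0.05, -0.117, 0.506, 0.466],
])

```text
t: 15.65
position: [0.4474, 0.2558, 0.1558]
eef_rot: [0.964, 0.081, 0.251, -0.023]
wrist_force: [0.1, -0.4, -0.3]
finger_gap: 0.936
finger_force: 0.0
```

>>> play_rows([
  [0.08, 0, 0, 0, 0, 0, 0],
  [0.08, 0, 0, 0, 0, 0, 0],
])

```text
t: 15.85
position: [0.4508, 0.25, 0.158]
eef_rot: [0.964, 0.076, 0.253, -0.022]
wrist_force: [-0.2, 0.4, 0.3]
finger_gap: 0.941
finger_force: 0.0
```

```bash
python3 - <<'E'
from h import *
from bench import arm
f=arm.grab_frame("wrist");s=arm.state();show(s);P=cloud(f)
q=P-np.array(MOUTH["M"]);y=np.array([-.1584,.9874,0]);x=np.cross(y,n_);g=f["color"].mean(-1)
k=(abs(q@n_)<.003)&(abs(q@x)<.06)&(abs(q@y)<.16)&(g>140)
nc,lab,st,ce=cv2.connectedComponentsWithStats(k.astype(np.uint8))
for i in range(1,nc):
    if st[i][4]>1000:
        r=cv2.minAreaRect((np.c_[q[lab==i]@x,q[lab==i]@y]*1000).astype(np.float32));print(st[i],[np.round(t,1) for t in r])
rb=tool(9.1,30,9.1);m=np.array(MOUTH["L"]);inc(s,m-n_*.031,rb)
E
```

```text
15.9 pos [0.4512 0.2496 0.1585] q [ 0.9642  0.0754  0.2534 -0.0221] j [ 0.35 -0.23  2.31 -0.17  0.56  1.89] F [-0.  -0.4  0.5] gap 0.939 ff 0.0
[ 203  137   86  103 7692] [array([-0.2, 94.2]), array([75.1, 58.2]), np.float64(0.0)]
[ 459  136   53  104 4003] [array([ -0.3, -78.9]), array([75.7, 38.4]), np.float64(0.8)]
[ 335  138   95  103 7580] [array([-1.1, -0.1]), array([59.2, 75.5]), np.float64(90.0)]
inc mm [ 1.000e-01 -4.900e+00  1.119e+02] rot [-0.0031  0.0093 -0.0036] rows 2.2
```

>>> play_rows([
  [0.08, 0, -0.0045, 0.01, -0.003, 0.008, -0.003],
  [0.08, 0, -0.0045, 0.03, -0.003, 0.008, -0.003],
  [0.08, 0, -0.0045, 0.05, -0.003, 0.008, -0.003],
  [0.08, 0, -0.0045, 0.07, -0.003, 0.008, -0.003],
  [0.08, 0, -0.0045, 0.07, -0.003, 0.008, -0.003],
])

```text
t: 16.4
position: [0.4844, 0.2585, 0.0958]
eef_rot: [0.964, 0.075, 0.256, -0.02]
wrist_force: [-0.7, -0.6, -0.5]
finger_gap: 0.935
finger_force: 0.0
```

```bash
python3 - <<'E'
from h import *
from bench import arm
s=arm.state();show(s)
rb=tool(9.1,30,9.1);m=np.array(MOUTH["L"]);inc(s,m-n_*.031,rb)
E
```

```text
16.4 pos [0.4844 0.2585 0.0958] q [ 0.9636  0.0754  0.2557 -0.0199] j [ 0.35 -0.03  2.27 -0.25  0.4   1.97] F [-0.7 -0.6 -0.5] gap 0.935 ff 0.0
inc mm [ 1.  -1.8 40.5] rot [ 0.0016  0.0048 -0.0022] rows 0.8
```

>>> play_rows([
  [0.08, 0, -0.0015, 0.01, 0, 0.004, 0],
  [0.08, 0, -0.0015, 0.02, 0, 0.004, 0],
  [0.08, 0, -0.0015, 0.03, 0, 0.004, 0],
  [0.08, 0, -0.0015, 0.037, 0, 0.004, 0],
  [0.08, 0, -0.0015, 0.039, 0, 0.004, 0],
  [0.08, 0, -0.0015, 0.039, 0, 0.004, 0],
])

```text
t: 17.0
position: [0.5034, 0.2657, 0.064]
eef_rot: [0.962, 0.077, 0.259, -0.021]
wrist_force: [0.4, 0.5, -0.3]
finger_gap: 0.94
finger_force: 0.0
```

```bash
python3 - <<'E'
from h import *
from bench import arm
s=arm.state();show(s)
rb=tool(9.1,30,9.1);m=np.array(MOUTH["L"]);inc(s,m-n_*.031,rb)
E
```

```text
17.0 pos [0.5034 0.2657 0.064 ] q [ 0.9624  0.0773  0.2594 -0.0211] j [ 0.35  0.07  2.24 -0.3   0.32  2.02] F [ 0.4  0.5 -0.3] gap 0.94 ff 0.0
inc mm [-0.5  2.5  3. ] rot [-0.0013 -0.003   0.0011] rows 0.1
```

>>> play_rows([
  [0.08, 0, 0.002, 0.002, 0, 0, 0],
  [0.08, 0, 0.002, 0.002, 0, 0, 0],
  [0.065, 0, 0.002, 0.002, 0, 0, 0],
  [0.055, 0, 0.002, 0.002, 0, 0, 0],
  [0.05, 0, 0.002, 0.002, 0, 0, 0],
  [0.05, 0, 0.002, 0.002, 0, 0, 0],
  [0.05, 0, 0.002, 0.002, 0, 0, 0],
  [0.05, 0, 0.002, 0.002, 0, 0, 0],
], squeeze=70)

```text
t: 17.8
position: [0.5046, 0.2637, 0.0633]
eef_rot: [0.962, 0.077, 0.26, -0.021]
wrist_force: [-4.3, -3.3, 5.8]
finger_gap: 0.664
finger_force: 75.4
```

>>> play_rows([
  [0.05, 0, 0, -0.01, 0, 0, 0],
  [0.05, 0, 0, -0.03, 0, 0, 0],
  [0.05, 0, 0, -0.06, 0, 0, 0],
  [0.05, 0, 0, -0.09, 0, 0, 0],
  [0.05, 0, 0, -0.09, 0, 0, 0],
])

```text
t: 18.3
position: [0.4593, 0.257, 0.1431]
eef_rot: [0.962, 0.077, 0.261, -0.022]
wrist_force: [1.3, 0.0, -4.2]
finger_gap: 0.666
finger_force: 77.9
```

```bash
python3 - <<'E'
from h import *
from bench import arm
f=arm.grab_frame("wrist");s=arm.state();show(s);P=cloud(f);cv2.imwrite("pics/w4.png",f["color"])
q=(P-s["position"])@R.from_quat(s["eef_rot"]).as_matrix()*1000
k=(abs(q[...,0])<60)&(abs(q[...,1])<27)&(q[...,2]>-45)&(q[...,2]<-5)&(f["color"].mean(-1)>120)
z=np.median(q[k][:,2]);k&=abs(q[...,2]-z)<4;a=q[k];print(k.sum(),"top z",z,np.percentile(a,[1,50,99],axis=0).round(1).tolist())
c=np.linalg.lstsq(np.c_[a[:,:2],np.ones(len(a))],a[:,2],rcond=None)[0];print("plane",c.round(3))
yb=-14.8;b=np.array([.5849,-.3292,0]);ap=b+R.from_euler('z',yb,degrees=True).apply([-.15,0,0]);print("apron",ap)
inc(s,[.50,.20,.22],tool(9.1))
inc(s,[.42,-.02,.25],tool(0)); inc(s,[ap[0],ap[1],.12],tool(yb))
E
```

```text
18.35 pos [0.4592 0.2567 0.1413] q [ 0.9622  0.0773  0.2602 -0.0215] j [ 0.37 -0.18  2.3  -0.21  0.5   1.93] F [-0.6 -0.3 -4.9] gap 0.664 ff 77.9
19063 top z -30.25791949149094 [[-24.4, -26.5, -31.7], [13.2, 0.3, -30.4], [37.3, 26.5, -27.2]]
plane [ 3.0000e-03 -1.0000e-03 -3.0375e+01]
apron [ 0.43987649 -0.29088314  0.        ]
inc mm [ 66.6  62.4 -52.3] rot [-0.0017 -0.5283  0.0015] rows 3.5
inc mm [ -16.7  266.7 -135.9] rot [-0.0436 -0.5271  0.1566] rows 6.0
inc mm [-102.6  537.5  -35.9] rot [-0.1118 -0.5203  0.4088] rows 11.0
```

View pics/w4.png

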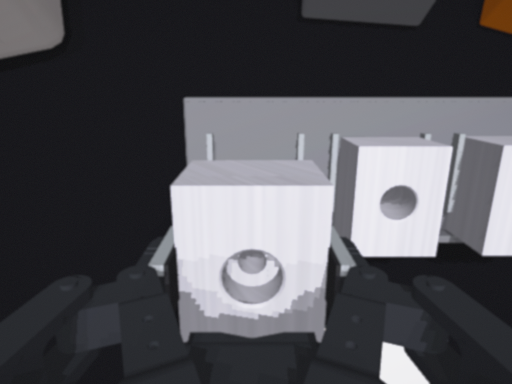

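The block is held square and centred, with its underside 14.7 mm beyond the TCP. The other two blocks are in place. Carrying it high over to the apron.

>>> play_rows([
  [0.05, 0.026, 0.1, -0.111, -0.044, -0.527, 0.157],
  [0.05, 0.026, 0.275, -0.111, -0.044, -0.527, 0.157],
  [0.05, 0.026, 0.275, -0.111, -0.044, -0.527, 0.157],
  [0.05, 0.026, 0.275, -0.111, -0.044, -0.527, 0.157],
  [0.05, 0.026, 0.275, -0.111, -0.044, -0.527, 0.157],
  [0.05, 0.026, 0.275, -0.111, -0.044, -0.527, 0.157],
  [0.05, 0.026, 0.275, -0.111, -0.044, -0.527, 0.157],
  [0.05, 0.026, 0.275, -0.111, -0.044, -0.527, 0.157],
])

```text
t: 19.15
position: [0.471, -0.0217, 0.2479]
eef_rot: [1.0, -0.002, -0.001, 0.0]
wrist_force: [0.1, 0.6, -5.1]
finger_gap: 0.669
finger_force: 78.9
```

```bash
python3 - <<'E'
from h import *
from bench import arm
s=arm.state();show(s);inc(s,[.44,-.291,.20],tool(-14.8))
E
```

```text
19.15 pos [ 0.471  -0.0217  0.2479] q [ 1.     -0.0024 -0.0012  0.    ] j [-0.26 -0.19  2.04 -0.    1.29  1.31] F [ 0.1  0.6 -5.1] gap 0.669 ff 78.9
inc mm [-29.6 269.4  48. ] rot [0.0004 0.0025 0.2536] rows 5.5
```

>>> play_rows([
  [0.05, -0.03, 0.27, 0.048, 0, 0.002, 0.254],
  [0.05, -0.03, 0.27, 0.048, 0, 0.002, 0.254],
  [0.05, -0.03, 0.27, 0.048, 0, 0.002, 0.254],
  [0.05, -0.03, 0.27, 0.048, 0, 0.002, 0.254],
  [0.05, -0.03, 0.27, 0.048, 0, 0.002, 0.254],
  [0.05, -0.03, 0.27, 0.048, 0, 0.002, 0.254],
  [0.05, -0.03, 0.27, 0.048, 0, 0.002, 0.254],
  [0.05, -0.03, 0.27, 0.048, 0, 0.002, 0.254],
])

```text
t: 19.95
position: [0.4406, -0.2885, 0.1993]
eef_rot: [0.992, -0.127, -0.001, -0.001]
wrist_force: [0.2, 0.9, -5.5]
finger_gap: 0.665
finger_force: 78.9
```

```bash
python3 - <<'E'
from h import *
from bench import arm
f=arm.grab_frame("wrist");s=arm.state();show(s);P=cloud(f);g=f["color"].mean(-1)
b=np.array([.5849,-.3292,0]);rz=R.from_euler('z',-14.8,degrees=True);q=(P-b)@rz.as_matrix()*1000
k=(q[...,2]>4)&(q[...,2]<14)&(abs(q[...,0])<260)&(abs(q[...,1])<80)&(g>110)
a=q[k];print(k.sum(),a[:,:3].min(0).round(1),a.max(0).round(1))
for x0 in(-140,-110,-80,-50,-20,0):
    m=k&(abs(q[...,0]-x0)<4)
    w=(q[...,2]>28)&(q[...,2]<38)&(abs(q[...,0]-x0)<4)&(abs(q[...,1])<60)
    print(x0,m.sum(),"plate y",np.percentile(q[m][:,1],[1,99]).round(1) if m.sum() else "", "wall", [np.percentile(q[w&(sg*q[...,1]>0)][:,1],[2,98]).round(1).tolist() if (w&(sg*q[...,1]>0)).sum()>4 else None for sg in(1,-1)])
cv2.imwrite("pics/w5.png",f["color"])
inc(s,[.44,-.291,.04],tool(-14.8))
E
```

```text
20.0 pos [ 0.4408 -0.2882  0.1998] q [ 9.920e-01 -1.264e-01 -5.000e-04 -9.000e-04] j [-0.77 -0.01  1.97  0.    1.19  1.05] F [ 0.1 -0.  -5.5] gap 0.662 ff 78.9
15320 [-151.3  -54.5    5.8] [-4.5 57.9 13.8]
-140 882 plate y [-53.3  55.9] wall [None, None]
-110 925 plate y [-52.9  55.9] wall [None, None]
-80 811 plate y [-53.4  56.5] wall [[38.4, 43.6], [-41.3, -35.0]]
-50 747 plate y [-53.2  57. ] wall [[34.1, 34.4], [-30.8, -30.6]]
-20 817 plate y [-53.4  56.7] wall [None, [-30.8, -30.5]]
0 0 plate y  wall [None, None]
inc mm [1.000e-01 3.100e+00 1.598e+02] rot [-0.0016  0.0011  0.0049] rows 3.2
```

View pics/w5.png

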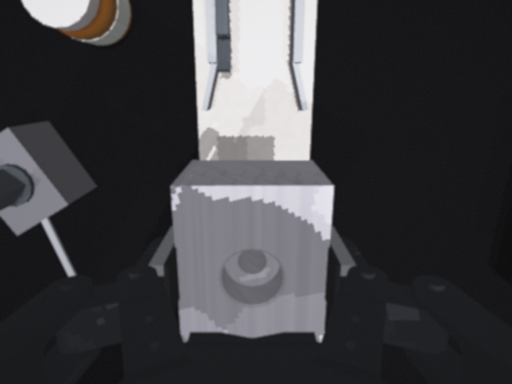

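The bay lies straight ahead: walls at the top centre, catch at upper left (220,40), and the block above the apron about 1.5 mm off the bay's centreline. Setting it down.

>>> play_rows([
  [0.05, 0, 0.0015, 0.04, 0, 0, 0.002],
  [0.05, 0, 0.0015, 0.08, 0, 0, 0.002],
  [0.05, 0, 0.0015, 0.12, 0, 0, 0.002],
  [0.05, 0, 0.0015, 0.15, 0, 0, 0.002],
  [0.05, 0, 0.0015, 0.168, 0, 0, 0.002],
  [0.05, 0, 0.0015, 0.171, 0, 0, 0.002],
  [0.05, 0, 0.0015, 0.171, 0, 0, 0.002],
])

```text
t: 20.7
position: [0.441, -0.2905, 0.0305]
eef_rot: [0.992, -0.127, 0.0, 0.0]
wrist_force: [0.3, 0.8, -3.9]
finger_gap: 0.663
finger_force: 78.7
```

```bash
python3 - <<'E'
from h import *
from bench import arm
s=arm.state();show(s);inc(s,[.4404,-.2895,.0232],tool(-14.6))
E
```

```text
20.7 pos [ 0.441  -0.2905  0.0305] q [ 9.919e-01 -1.271e-01  4.000e-04  1.000e-04] j [-0.77  0.23  2.06  0.    0.85  1.05] F [ 0.3  0.8 -3.9] gap 0.663 ff 78.7
inc mm [-0.9 -0.8  7.3] rot [ 0.0002 -0.0008 -0.    ] rows 0.1
```

>>> play_rows([
  [0.05, 0, -0.0005, 0.002, 0, 0, 0],
  [0.05, 0, -0.0005, 0.004, 0, 0, 0],
  [0.05, 0, -0.0005, 0.006, 0, 0, 0],
  [0.05, 0, -0.0005, 0.007, 0, 0, 0],
  [0.05, 0, -0.0005, 0.007, 0, 0, 0],
])

```text
t: 21.2
position: [0.441, -0.2917, 0.0244]
eef_rot: [0.992, -0.128, 0.001, 0.001]
wrist_force: [-0.9, 1.8, 0.3]
finger_gap: 0.664
finger_force: 79.2
```

```bash
python3 - <<'E'
from h import *
from bench import arm
s=arm.state();show(s)
E
```

```text
21.2 pos [ 0.441  -0.2917  0.0244] q [ 9.918e-01 -1.281e-01  9.000e-04  5.000e-04] j [-0.78  0.24  2.06  0.    0.84  1.05] F [-0.9  1.8  0.3] gap 0.664 ff 79.2
```

The block is on the floor (the wrist now carries about 0 N). I'll slide it 25 mm forward while still held, to gain reach for the pusher, then release.

>>> play_rows([
  [0.05, 0.008, -0.001, 0, 0, 0, 0],
  [0.05, 0.017, -0.0015, 0, 0, 0, 0],
  [0.05, 0.025, -0.0015, 0, 0, 0, 0.002],
  [0.05, 0.025, -0.0015, 0, 0, 0, 0.002],
  [0.06, 0.025, -0.0015, 0, 0, 0, 0.002],
  [0.07, 0.025, -0.0015, 0, 0, 0, 0.002],
  [0.08, 0.025, -0.0015, 0, 0, 0, 0.002],
  [0.08, 0.025, -0.0015, 0, 0, 0, 0.002],
])

```text
t: 22.0
position: [0.4653, -0.2964, 0.0237]
eef_rot: [0.992, -0.129, 0.001, 0.001]
wrist_force: [-0.1, -0.2, 0.2]
finger_gap: 0.935
finger_force: 0.0
```

```bash
cat >> h.py <<'E'
BY=-14.6;B=np.array([.5849,-.3292,0])+R.from_euler('z',BY,degrees=True).apply([0,.0016,0]);RB=R.from_euler('z',BY,degrees=True)
def bay(p): return RB.inv().apply(np.array(p)-B)*1000
def wb(x,y,z): return B+RB.apply([x,y,z])
E
python3 - <<'E'
from h import *
from bench import arm
s=arm.state();show(s);print("bay",bay(s["position"]).round(1))
r=tool(BY+90,20,BY);print(r.as_matrix().round(2).tolist())
inc(s,wb(-.19,0,.14),r)
E
```

```text
22.0 pos [ 0.4653 -0.2964  0.0237] q [ 9.916e-01 -1.291e-01  8.000e-04  6.000e-04] j [-0.75  0.28  2.    0.    0.85  1.08] F [-0.1 -0.2  0.2] gap 0.935 ff 0.0
bay [-124.    -0.    23.7]
[[0.25, 0.91, 0.33], [0.97, -0.24, -0.09], [-0.0, 0.34, -0.94]]
inc mm [ -65.8    0.4 -116.4] rot [-0.2714  0.2739 -1.5575] rows 10.7
```

>>> play_rows([
  [0.08, 0, 0, -0.04, 0, 0, 0],
  [0.08, 0, 0, -0.085, 0, 0, 0],
  [0.06, -0.02, 0, -0.116, 0, 0, 0],
  [0.03, -0.04, 0, -0.116, 0, 0, 0],
  [0, -0.065, 0, -0.116, 0, 0, 0],
  [0, -0.065, 0, -0.116, 0, 0, 0],
])

```text
t: 22.6
position: [0.4003, -0.2785, 0.1392]
eef_rot: [0.992, -0.13, 0.0, 0.0]
wrist_force: [-0.2, 0.7, -0.4]
finger_gap: 0.257
finger_force: 0.0
```

>>> play_rows([
  [0, 0, 0, 0, -0.26, 0.26, -1.54],
  [0, 0, 0, 0, -0.26, 0.26, -1.54],
  [0, 0, 0, 0, -0.26, 0.26, -1.54],
  [0, 0, 0, 0, -0.26, 0.26, -1.54],
  [0, 0, 0, 0, -0.26, 0.26, -1.54],
  [0, 0, 0, 0, -0.26, 0.26, -1.54],
  [0, 0, 0, 0, -0.26, 0.26, -1.54],
  [0, 0, 0, 0, -0.26, 0.26, -1.54],
])

```text
t: 23.4
position: [0.4027, -0.2796, 0.1396]
eef_rot: [0.888, 0.441, 0.081, 0.105]
wrist_force: [0.0, -0.0, 0.3]
finger_gap: 0.001
finger_force: 0.0
```

```bash
python3 - <<'E'
from h import *
from bench import arm
f=arm.grab_frame("top");np.savez("top2.npz",**f);P=cloud(f);g=f["color"].mean(-1)
s=arm.state();show(s);print("bay",bay(s["position"]).round(1))
q=(P-B)@RB.as_matrix()*1000
k=(q[...,2]>48)&(q[...,2]<58)&(q[...,0]>-200)&(q[...,0]<-70)&(abs(q[...,1])<50)&(g>110)
print(k.sum(),[np.round(t,1) for t in cv2.minAreaRect(q[k][:,:2].astype(np.float32))] if k.sum()>20 else "")
r=tool(BY+90,20,BY);inc(s,wb(-.197,-.002,.05),r)
E
```

```text
23.45 pos [ 0.4022 -0.2795  0.1392] q [0.8868 0.4428 0.0806 0.1053] j [-0.87 -0.17  2.25  0.15  0.82 -0.31] F [ 0.   0.2 -0.8] gap -0.002 ff 0.0
bay [-189.4    0.5  139.2]
657 [array([-123.7,   -1.1]), array([59.1, 75.5]), np.float64(89.4)]
inc mm [ -9.6 -28.9  84.2] rot [-0.077   0.0684 -0.3803] rows 2.6
```

>>> play_rows([
  [0, 0, 0, 0, -0.077, 0.068, -0.38],
  [0, 0, 0, 0, -0.077, 0.068, -0.38],
  [0, 0, 0, 0, -0.077, 0.068, -0.38],
  [0, -0.009, -0.01, 0.03, -0.077, 0.068, -0.38],
  [0, -0.009, -0.025, 0.06, -0.077, 0.068, -0.38],
  [0, -0.009, -0.029, 0.084, -0.077, 0.068, -0.38],
  [0, -0.009, -0.029, 0.084, -0.077, 0.068, -0.38],
])

```text
t: 24.15
position: [0.3929, -0.2769, 0.0469]
eef_rot: [0.784, 0.597, 0.106, 0.133]
wrist_force: [-0.1, -0.1, -0.7]
finger_gap: -0.002
finger_force: 0.0
```

```bash
python3 - <<'E'
from h import *
from bench import arm
s=arm.state();show(s);print("bay",bay(s["position"]).round(1))
r=tool(BY+90,20,BY);inc(s,wb(-.192,-.002,.028),r);inc(s,wb(-.16,-.002,.028),r)
E
```

```text
24.15 pos [ 0.3929 -0.2769  0.0469] q [0.784  0.597  0.1059 0.1328] j [-0.94 -0.04  2.35  0.39  0.6  -0.97] F [-0.1 -0.1 -0.7] gap -0.002 ff 0.0
bay [-199.     0.6   46.9]
inc mm [-2.6  0.3 20.1] rot [-0.0077 -0.0027 -0.0148] rows 0.4
inc mm [-2.2 30.5 30.8] rot [-0.0077 -0.0027 -0.0148] rows 0.9
```

>>> play_rows([
  [0, -0.0025, 0, 0.01, -0.007, -0.002, -0.014],
  [0, -0.0025, 0, 0.02, -0.007, -0.002, -0.014],
  [0, -0.0025, 0.009, 0.023, -0.007, -0.002, -0.014],
  [0, -0.0025, 0.019, 0.027, -0.007, -0.002, -0.014],
  [0, -0.0025, 0.028, 0.03, -0.007, -0.002, -0.014],
  [0, -0.0025, 0.038, 0.034, -0.007, -0.002, -0.014],
  [0, -0.0025, 0.047, 0.037, -0.007, -0.002, -0.014],
  [0, -0.0025, 0.047, 0.037, -0.007, -0.002, -0.014],
])

```text
t: 24.95
position: [0.4502, -0.2972, 0.0325]
eef_rot: [0.778, 0.603, 0.106, 0.142]
wrist_force: [-0.6, 0.3, 0.2]
finger_gap: 0.002
finger_force: 0.0
```

```bash
cat > look.py <<'E'
from h import *
from bench import arm
f=arm.grab_frame("top");P=cloud(f);g=f["color"].mean(-1)
s=arm.state();show(s);print("bay",bay(s["position"]).round(1),"F bay",RB.inv().apply(s["wrist_force"]).round(1))
q=(P-B)@RB.as_matrix()*1000
k=(q[...,2]>48)&(q[...,2]<56.5)&(q[...,0]>-200)&(q[...,0]<48)&(abs(q[...,1])<34)&(g>110)
nc,lab,st,ce=cv2.connectedComponentsWithStats(k.astype(np.uint8));i=1+np.argmax(st[1:,4]);k=lab==i
a=q[k];print("block",k.sum(),[np.round(t,1) for t in cv2.minAreaRect(a[:,:2].astype(np.float32))],"x",np.percentile(a[:,0],[.5,99.5]).round(1),"z",np.median(a[:,2]).round(1))
c=(abs(q[...,1]-25)<4)&(q[...,0]>-75)&(q[...,0]<30)&(q[...,2]>56)&(q[...,2]<110)
for x0 in(-55,-40,-20,0,20):
    m=c&(abs(q[...,0]-x0)<6);print("catch",x0,m.sum(),np.median(q[m][:,2]).round(1) if m.sum() else "")
import sys
if len(sys.argv)>1: cv2.imwrite(sys.argv[1],cv2.resize(f["color"][150:300,300:440],None,fx=4,fy=4,interpolation=2))
E
python3 look.py
```

```text
25.0 pos [ 0.4498 -0.2971  0.0324] q [0.7778 0.6029 0.1063 0.1419] j [-0.87  0.11  2.23  0.4   0.53 -0.93] F [-0.1 -0.   0. ] gap 0.007 ff 0.0
bay [-138.8   -4.6   32.4] F bay [-0.1 -0.1  0. ]
block 459 [array([-90.9,   0. ]), array([75.5, 59.3]), np.float64(2.0)] x [-128.8  -53.4] z 53.4
catch -55 10 59.1
catch -40 14 67.4
catch -20 14 68.2
catch 0 18 68.1
catch 20 15 66.8
```

>>> play_rows([
  [0, 0.006, 0.004, 0.004, 0, 0, 0],
  [0, 0.006, 0.011, 0.007, 0, 0, 0],
  [0, 0.006, 0.018, 0.01, 0, 0, 0],
  [0, 0.006, 0.025, 0.013, 0, 0, 0],
  [0, 0.006, 0.032, 0.015, 0, 0, 0],
  [0, 0.006, 0.039, 0.018, 0, 0, 0],
  [0, 0.006, 0.042, 0.019, 0, 0, 0],
  [0, 0.006, 0.042, 0.019, 0, 0, 0],
])

```text
t: 25.8
position: [0.4945, -0.3019, 0.0283]
eef_rot: [0.778, 0.603, 0.106, 0.141]
wrist_force: [-2.1, 0.6, 1.7]
finger_gap: -0.005
finger_force: 1.4
```

```bash
python3 look.py pics/p1.png
```

```text
25.85 pos [ 0.4945 -0.3019  0.0283] q [0.7781 0.6029 0.1061 0.1408] j [-0.8   0.2   2.14  0.36  0.52 -0.84] F [-2.4 -0.3  1.4] gap -0.001 ff 1.2
bay [-94.4   2.   28.3] F bay [-2.2 -0.9  1.4]
block 308 [array([-47.3,   2.2]), array([58.6, 76.4]), np.float64(89.3)] x [-84.7  -9.3] z 53.4
catch -55 11 69.7
catch -40 24 72.0
catch -20 20 74.2
catch 0 16 72.0
catch 20 16 67.9
```

View pics/p1.png

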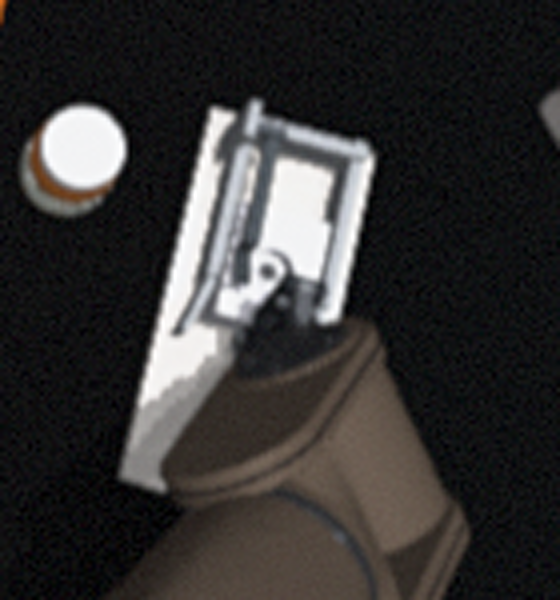

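The catch is lifted by the block (its nose about 9 mm up), the block is straight in the channel, and the fingers are clear of the catch. Continuing the push.

>>> play_rows([
  [0, 0, 0.007, 0.0025, 0, 0, 0],
  [0, 0, 0.014, 0.005, 0, 0, 0],
  [0, 0, 0.021, 0.0075, 0, 0, 0],
  [0, 0, 0.028, 0.01, 0, 0, 0],
  [0, 0, 0.034, 0.0125, 0, 0, 0],
  [0, 0, 0.038, 0.014, 0, 0, 0],
  [0, 0, 0.038, 0.014, 0, 0, 0],
])

```text
t: 26.55
position: [0.5339, -0.3121, 0.0282]
eef_rot: [0.778, 0.603, 0.106, 0.141]
wrist_force: [-1.2, 1.0, -0.6]
finger_gap: 0.002
finger_force: 0.6
```

```bash
python3 look.py
```

```text
26.6 pos [ 0.5339 -0.3121  0.0283] q [0.7781 0.6028 0.1062 0.141 ] j [-0.76  0.27  2.04  0.33  0.53 -0.77] F [-1.2  0.8 -0.5] gap 0.001 ff 0.5
bay [-53.7   2.   28.3] F bay [-1.4  0.5 -0.5]
block 184 [array([14.7, -5.5]), array([33.7, 42.6]), np.float64(1.3)] x [-1.7 31.2] z 53.8
catch -55 13 68.2
catch -40 20 72.0
catch -20 16 73.6
catch 0 15 71.9
catch 20 13 69.2
```

>>> play_rows([
  [0, 0, 0.002, 0.001, 0, 0, 0],
  [0, 0, 0.004, 0.0015, 0, 0, 0],
  [0, 0, 0.006, 0.002, 0, 0, 0],
  [0, 0, 0.0075, 0.0027, 0, 0, 0],
  [0, 0, 0.0085, 0.003, 0, 0, 0],
  [0, 0, 0.0085, 0.003, 0, 0, 0],
])

```text
t: 27.2
position: [0.5426, -0.3145, 0.0285]
eef_rot: [0.778, 0.603, 0.106, 0.141]
wrist_force: [-1.9, 0.5, -1.8]
finger_gap: 0.003
finger_force: 0.9
```

```bash
python3 look.py
```

```text
27.25 pos [ 0.5426 -0.3145  0.0285] q [0.7781 0.6029 0.1061 0.141 ] j [-0.75  0.29  2.02  0.32  0.53 -0.76] F [-2.4 -0.3 -1.2] gap -0.001 ff 0.9
bay [-44.7   1.9  28.5] F bay [-2.3 -0.9 -1.2]
block 201 [array([27.4, -8.7]), array([39.8, 49.9]), np.float64(0.5)] x [ 7.6 47.3] z 53.2
catch -55 10 57.6
catch -40 17 65.9
catch -20 17 66.7
catch 0 16 67.0
catch 20 15 65.9
```

The catch has dropped back to rest level with the block fully home. Backing out.

>>> play_rows([
  [0, 0, -0.015, -0.006, 0, 0, 0],
  [0, 0, -0.04, -0.015, 0, 0, 0],
  [0, 0, -0.075, -0.028, 0, 0, 0],
  [0, 0, -0.1, -0.037, 0, 0, 0],
  [0, 0, -0.08, -0.08, 0, 0, 0],
  [0, 0, -0.06, -0.13, 0, 0, 0],
  [0, 0, -0.05, -0.17, 0, 0, 0],
  [0, 0, -0.05, -0.17, 0, 0, 0],
])

```text
t: 28.05
position: [0.4441, -0.2919, 0.1812]
eef_rot: [0.777, 0.602, 0.107, 0.151]
wrist_force: [-0.5, -0.0, 0.9]
finger_gap: 0.003
finger_force: 0.0
```

```bash
python3 look.py pics/p2.png; python3 - <<'E'
from h import *
from bench import arm
f=arm.grab_frame("top");P=cloud(f);f0=dict(np.load("top0.npz"));P0=cloud(f0)
d=np.abs(f["color"].astype(int)-f0["color"]).max(-1)>60
nc,lab,st,ce=cv2.connectedComponentsWithStats(d.astype(np.uint8))
print([x.tolist() for x in st[1:] if x[4]>40])
z=P[...,2];k=(abs(P[...,0]-.482)<.04)&(abs(P[...,1]+.08)<.04)&(abs(z-.1345)<.006);print("gauge",cv2.minAreaRect((P[k][:,:2]*1000).astype(np.float32)),np.median(z[k]))
E
```

```text
28.1 pos [ 0.4427 -0.2903  0.1771] q [0.7771 0.6025 0.1066 0.1477] j [-0.87 -0.17  2.19  0.27  0.83 -0.77] F [-0.2  1.  -0. ] gap -0.001 ff 0.0
bay [-147.4    0.2  177.1] F bay [-0.4  0.9 -0. ]
block 433 [array([ 6.1, -8.5]), array([48.7, 83.8]), np.float64(88.9)] x [-34.9  47.7] z 53.2
catch -55 9 57.8
catch -40 14 64.7
catch -20 18 65.7
catch 0 17 66.7
catch 20 17 66.7
[[362, 184, 25, 35, 243], [123, 211, 30, 32, 664], [392, 234, 8, 15, 79], [362, 240, 21, 43, 298], [335, 252, 23, 26, 274], [347, 256, 97, 103, 3408], [390, 259, 22, 15, 44], [306, 309, 146, 75, 4127]]
gauge ((481.0060119628906, -80.81732177734375), (23.492828369140625, 23.325428009033203), 36.788299560546875) 0.13478364338223614
```

View pics/p2.png

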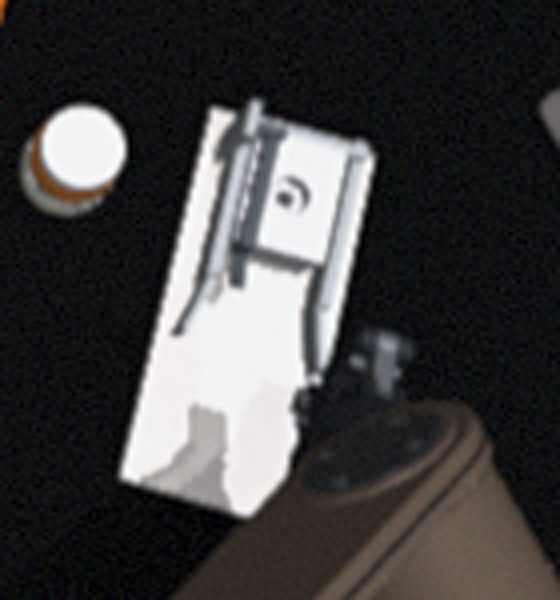

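The block sits against the stop with its rear edge at x −35 and the catch down behind it. The gauge is upright, and outside the bay, the arm and the empty left nest nothing on the bench has changed. Handing in.

```bash
python3 -c "
from bench import arm
print(arm.finish_job())"
```

```text
the job is handed in; nothing more can be done
None
```

I handed the job in at about 28 s, but no verdict came back: the left-hand block was bad (pin stopped at 14.5 mm, about 17 N), the other two took about 33 mm, the gauge is back in its holder, and the bad block is home in the bay with the catch down behind it.

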